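Lock the steriliser basket to its rail and load it with caps

ROBOT

A 6-joint arm with a two-finger parallel gripper is mounted at the origin on the work surface. World frame = base frame: x ahead of the robot, y to its left, z up, the work surface at z = 0. Lengths are in m, angles in degrees, forces in N, time in s.
With the tool pointing down it reaches from about 0.35 to 0.875 m from the base axis. Payload 4.2 kg.
Tool frame: the origin (TCP) lies on the front face of the gripper's body, between the roots of the fingers; the fingertips stand 70 mm ahead of it and the grasp point (between the pads) lies 51 mm ahead of it; z points along the fingers, y is the line along which they close (so a half turn about z gives the same grasp; the last joint's range is limited). The gripper opens to 87 mm and grips with 3 to 60 N. Pads are 19 mm wide; open, the fingers measure 117 mm over their backs; the gripper's body (75 mm by 190 mm) begins 51 mm behind the grasp point.
Start: joints at [91.593, 22.042, 0.453, 0, -68.411, -14.817], TCP at [0.143, 0.608, 0.292] pointing down, gripper open.
Joint ranges: [-179.83, 179.83], [-69.29, 118.12], [-61.27, 80.66], [-181.25, 117.63], [-171.15, -9.14], [-177.46, 177.46]. Speed limits (degrees/s): [159.86, 159.86, 180, 180, 180, 180].

INTERFACE

Orientations are given as a 3x3 rotation matrix whose columns are the frame's x, y, z axes.
In Python, from station import r gives the robot as it stands.
- The arm moves only by the shell command python3 -m pendant 'ROWS' [OPENING]. ROWS is JSON, a list of rows, each a list of 2 entries, a list of its own where there are three numbers: the shift along the tool's x, y, z in mm, then the turn, a rotation vector about the tool's x, y, z in rad. A call has 1 to 10 rows; each row is the pose to reach, as a shift and turn from the pose commanded when the call began, along the tool's axes at that moment; what a row does not reach only later rows make up. A row lasts 1/10 s, in which the tool goes at most 50 mm and 8.59 degrees, less where a joint would pass 70% of its speed; a pose out of reach is approached as far as the arm can. A call with a gripper value outside its range is refused whole. OPENING is the opening, from 0 (shut) to 1 (fully open), set as the call begins (- or left out, the last holds). The fingers move at their own pace and stop on an object; the grip force is fixed at half the most. Time passes only in rows, so rows that repeat a pose let the fingers close. It gives the time, the measured TCP pose, the force, the opening and the grip force at its end, in the units of the state.
- r.sense(): the state, without advancing time (a new reading comes with each control period).
- r.capture(name): name is "scene" or "top"; returns a dict with "frame" (400x640x3 uint8, red, green, blue), "vertical_fov" (degrees; the focal length in pixels is half the picture's height over the tangent of half this angle, whatever the lens; pixels are square), "cx", "cy" (the principal point, pixels), "rvec" (rotation vector, rad) and "tvec" (3), from world to camera coordinates, as OpenCV has them. Camera axes: x right, y down, z forward; pixel columns grow to the right and rows downward; lengths in m; the calibration is good to about 2 mm. A picture is of the moment at which its call begins. There is no depth.
- r.finish_job(): hands the job in; it is judged then, once.
The state is a dict: "time_s": time; "joints": joint angles; "joint_velocities": joint speeds; "effort": joint torques, N m; "tcp_pos": TCP position; "ee_rot": TCP orientation; "wrist_force": force on the tool from outside, world axes, zero at the start; "moment": the same for the moment, N m; "gripper_width": opening from 0.0 (shut) to 1.0 (fully open); "gripper_force": force on a finger pad.
Only numpy, scipy, OpenCV 4.12 (cv2) and the standard library are available. Lean on these libraries where they do the work, as an engineer would, in place of code of your own. Each camera call takes 0.05 s, during which the arm holds its last target. There are 200 camera calls.

TASK

First lock the blue steriliser basket to the slotted rail: put each red-winged bolt from the stand through its own window of the basket's flange, head down into the rail's slot until its collar sits flat, and give it a quarter turn so that the wing stands square across the rail. Then pick up the tray by its bar, tip all of the blue caps on it into the basket, and set the tray back flat on its mat. Leave the other things on the bench alone.

Things in the scene. Friction and masses are not known exactly. Their poses are not given: they have to be found in the camera images.
- carriage: Loading carriage, fixed. Slotted aluminium strut (44 mm wide, 40 high, 310 long) along its own y, at own x = -130 mm (robot's side). Slot on top along y, 20 mm wide between 4 mm thick lips; the hollow beneath is 39 mm wide, from 4 to 36 mm above the bench. Origin: on the bench under the centre of the basket (its slide at mid-travel), z up.
- basket_in (a point): Centre of the inner floor (9 mm above the bench) of the blue open basket: inside 164 mm along x, 264 mm along y, 3 mm walls, rim 52 mm above the bench. It can slide up to 20 mm either way along the strut against about 5 N. Its 4 mm thick blue flange, with four windows, lies on top of the strut.
- rack: White plastic bolt stand, 210 x 64 x 28 mm, fixed, origin centre of its underside; four slots 50 mm apart along its x hold the bolts upright, head down, collar on the stand's top. In a window as in the stand, the bolt's collar rests on the top face and its head hangs 19 mm below that face.
- mat: Black rubber mat, 160 (x) x 190 (y) x 3 mm, fixed; origin centre of its underside. The tray's place.
- tray_bar (a point): Centre of the black handle bar of the loose steel tray. The bar is 14 mm thick along the tray's own y, 24 mm high, 118 mm long along own x, over the middle of the pan; its centre is 70 mm above the tray's underside. Axes are the tray's, z up when it lies flat.
- tray: The tray (origin: centre of its underside): pan 126 mm (x) by 150 mm (y), 3 mm floor, 25 mm high walls on both x sides and at the -y end; the +y end is open, to pour from. Polished: caps start to slide at about 20 degrees of tilt. 0.22 to 0.35 kg empty.
- window1 (a point): Centre of the first (most -y) window in the basket's flange, on the flange's top face (44 mm above the bench), over the strut's slot. Window 20 mm (x) by 42 mm (y, along the slot); windows 70 mm apart.
- window2 (a point): Centre of the second window in the basket's flange, on the flange's top face (44 mm above the bench), over the strut's slot. Window 20 mm (x) by 42 mm (y, along the slot); windows 70 mm apart.
- window3 (a point): Centre of the third window in the basket's flange, on the flange's top face (44 mm above the bench), over the strut's slot. Window 20 mm (x) by 42 mm (y, along the slot); windows 70 mm apart.
- window4 (a point): Centre of the fourth (most +y) window in the basket's flange, on the flange's top face (44 mm above the bench), over the strut's slot. Window 20 mm (x) by 42 mm (y, along the slot); windows 70 mm apart.
- bolt1_wing (a point): Centre of a hammer-head bolt's red wing (0.1 kg; None if absent). Wing 12 mm thick (own x), 38 wide (own y), 36 high (18 up and down from here). Below it a round steel collar 32 mm across, 5 thick, underside 23 mm below this point; an 11 mm long, 10 mm thick shank; the head, 14 (x) by 32 (y) by 8 mm, bottom 42 mm below this point. Head and wing both run along own y; z up when upright.
- bolt2_wing (a point): Centre of a hammer-head bolt's red wing (0.1 kg; None if absent). Wing 12 mm thick (own x), 38 wide (own y), 36 high (18 up and down from here). Below it a round steel collar 32 mm across, 5 thick, underside 23 mm below this point; an 11 mm long, 10 mm thick shank; the head, 14 (x) by 32 (y) by 8 mm, bottom 42 mm below this point. Head and wing both run along own y; z up when upright.
- bolt3_wing (a point): Centre of a hammer-head bolt's red wing (0.1 kg; None if absent). Wing 12 mm thick (own x), 38 wide (own y), 36 high (18 up and down from here). Below it a round steel collar 32 mm across, 5 thick, underside 23 mm below this point; an 11 mm long, 10 mm thick shank; the head, 14 (x) by 32 (y) by 8 mm, bottom 42 mm below this point. Head and wing both run along own y; z up when upright.
- bolt4_wing (a point): Centre of a hammer-head bolt's red wing (0.1 kg; None if absent). Wing 12 mm thick (own x), 38 wide (own y), 36 high (18 up and down from here). Below it a round steel collar 32 mm across, 5 thick, underside 23 mm below this point; an 11 mm long, 10 mm thick shank; the head, 14 (x) by 32 (y) by 8 mm, bottom 42 mm below this point. Head and wing both run along own y; z up when upright.
- cap1_mid (a point): Centre of a loose blue bottle cap, a cylinder 32 mm across and 25 mm high, about 25 g (None if absent); z is its axis.
- cap2_mid (a point): Centre of a loose blue bottle cap, a cylinder 32 mm across and 25 mm high, about 25 g (None if absent); z is its axis.
- cap3_mid (a point): Centre of a loose blue bottle cap, a cylinder 32 mm across and 25 mm high, about 25 g (None if absent); z is its axis.
- cap4_mid (a point): Centre of a loose blue bottle cap, a cylinder 32 mm across and 25 mm high, about 25 g (None if absent); z is its axis.
- cap5_mid (a point): Centre of a loose blue bottle cap, a cylinder 32 mm across and 25 mm high, about 25 g (None if absent); z is its axis.
- beaker: Bystander: clear beaker, 72 mm across, 95 mm high; origin at its underside. Leave it alone.
- reagent: Bystander: glass bottle with blue cap, 80 mm across, 180 mm high; origin at its underside. Leave it alone.
- jar: Bystander: amber jar, 66 mm across, 90 mm high; origin at its underside. Leave it alone.
- spoon: Bystander: long steel lab spoon lying on the bench; origin at its underside. Leave it alone.
There are look-alikes about, which are no part of the job. What is shaped like the part that bears bolt4_wing but turquoise is not meant. What is shaped like the mat but brown is not meant.

How it is judged:
By the outcome, as a careful person would: the job done as asked, in the order asked, and still so for the second after the job is handed in, with the robot touching nothing.
Of bolt1, bolt2, bolt3, bolt4 only 3 to 4 are there at a start; the rules pass over those that are not, and their reading is None.
Of cap1, cap2, cap3, cap4, cap5 only 3 to 5 are there at a start; the rules pass over those that are not, and their reading is None.
At some moment in a run one of tray may be knocked a few centimetres aside while the robot is not near it.
It also fails if it takes over 210 s, if anything falls off the work surface, if the arm or the gripper's body presses on something with over 40 N, if the wrist force passes 120 N, or if a joint passes its speed limit or range.

## Working session

There is one attempt and no reset: what is moved stays moved. The work goes in short steps, Python scripts to look and compute and a shell command to move; the robot and the scene stay as the last step left them, time stands still between calls to the robot, and variables do not carry over. Pictures are saved under pics/ and viewed, at most 14 in all, crops included, and the job is handed in when it is done.

```bash
ls; mkdir -p pics; python3 - <<'E'
from station import r
import cv2,numpy as np
for n in("scene","top"):
    c=r.capture(n);cv2.imwrite(f"pics/{n}0.png",c["frame"][:,:,::-1])
    print(n,c["vertical_fov"],c["cx"],c["cy"],c["rvec"],c["tvec"], -cv2.Rodrigues(np.array(c["rvec"]))[0].T@c["tvec"])
print(r.sense())
E
```

```text
pics
scene 50.68962846724407 322.36071645125315 203.33959749547915 [ 1.32208889  2.19055702 -0.9319136 ] [ 0.34599795 -0.26063191  1.97400214] [1.59171973 0.42837331 1.16929578]
top 56.40117123098615 316.7711721713511 206.14981793475695 [ 2.17647829 -2.17365666  0.07092103] [-0.09152545  0.56839567  1.139883  ] [ 0.47756556 -0.10617566  1.17959386]
{'time_s': 0.1, 'joints': array([ 9.15929521e+01,  2.20863659e+01,  3.89469786e-01, -2.30138229e-02,
       -6.84107155e+01, -1.48164949e+01]), 'joint_velocities': array([-0.11624373, -0.1732464 ,  0.13143346,  0.10098634,  0.07818569,
        0.03046356]), 'effort': array([ 4.70491941e-04, -3.91688383e+01,  1.87935680e+01,  4.23195854e+00,
        1.34670344e-02, -7.36143443e-05]), 'tcp_pos': array([0.14286353, 0.6080591 , 0.29128743]), 'ee_rot': array([[ 9.73451112e-01, -2.28894801e-01, -3.21133774e-04],
       [-2.28894995e-01, -9.73449289e-01, -1.88780505e-03],
       [ 1.19501316e-04,  1.91119183e-03, -9.99998167e-01]]), 'wrist_force': array([0.19330271, 0.15266907, 0.08739531]), 'moment': array([ 0.03004696,  0.00884046, -0.08586233]), 'gripper_force': 0.0, 'gripper_width': 1.0001102136425897}
```

View pics/top0.png

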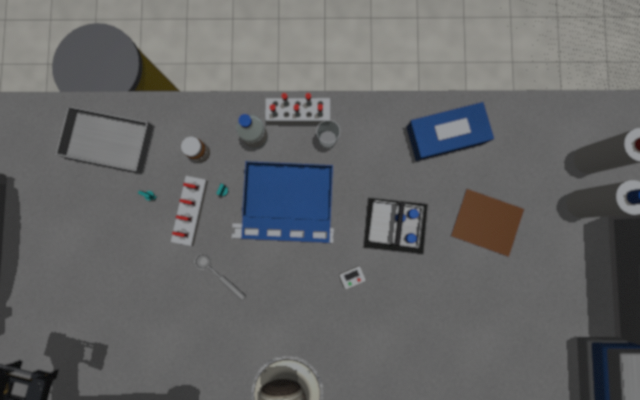

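View pics/scene0.png

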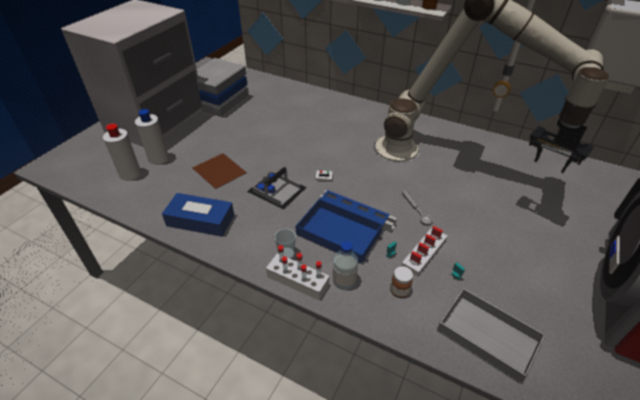

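The top view shows the basket at (288,200), with its flange windows along row ~234. The white stand with four red wings is at (188,211) and the tray on the black mat is at (396,225), with about three blue caps. Possible confusions:
- **Bolts:** turquoise bolts at (147,196) and (223,190), and the red-topped tube rack at (297,108).
- **Mat:** the brown mat at (487,222).
- **Caps:** the reagent bottle's blue cap at (246,121).

My choice is the stand at (188,211) and the tray at (396,225). I'll check both in a crop.

```bash
cat > h.py <<'E'
import cv2,numpy as np
from station import r
class Cam:
    def __init__(s,n):
        c=r.capture(n);s.im=c["frame"][:,:,::-1].copy();s.R=cv2.Rodrigues(np.array(c["rvec"],float))[0];s.t=np.array(c["tvec"],float)
        f=200/np.tan(np.radians(c["vertical_fov"]/2));s.K=np.array([[f,0,c["cx"]],[0,f,c["cy"]],[0,0,1]])
    def proj(s,P):
        p=(s.R@np.atleast_2d(P).T).T+s.t;p=p@s.K.T;return p[:,:2]/p[:,2:]
    def at(s,uv,z):
        d=s.R.T@np.linalg.solve(s.K,[uv[0],uv[1],1.]);o=-s.R.T@s.t;return (o+d*(z-o[2])/d[2])
    def crop(s,x0,y0,x1,y1,k,f):
        cv2.imwrite(f,cv2.resize(s.im[y0:y1,x0:x1],None,fx=k,fy=k,interpolation=cv2.INTER_CUBIC))
E
python3 - <<'E'
from h import *
a=Cam("top")
A=cv2.resize(a.im[170:255,160:340],None,fx=4.4,fy=4.4,interpolation=cv2.INTER_CUBIC)
B=cv2.resize(a.im[190:260,355:435],None,fx=3,fy=3,interpolation=cv2.INTER_CUBIC)
C=np.zeros((A.shape[0]+B.shape[0],A.shape[1],3),np.uint8);C[:A.shape[0]]=A;C[A.shape[0]:,:B.shape[1]]=B
s=Cam("scene");D=cv2.resize(s.im[220:275,385:470],None,fx=3.5,fy=3.5,interpolation=cv2.INTER_CUBIC);C[A.shape[0]:A.shape[0]+D.shape[0],260:260+D.shape[1]]=D
cv2.imwrite("pics/c1.png",C);print(C.shape)
hsv=cv2.cvtColor(a.im,cv2.COLOR_BGR2HSV)
m=((hsv[...,0]<8)|(hsv[...,0]>172))&(hsv[...,1]>130)&(hsv[...,2]>60)
n,l,st,ce=cv2.connectedComponentsWithStats(m.astype(np.uint8))
for i in range(1,n):
    if st[i,4]>8:
        ys,xs=np.where(l==i);print(ce[i],st[i],np.round(a.at(ce[i],.065),4))
E
```

```text
(584, 792, 3)
[284.125       95.95833333] [282  93   5   7  24] [0.9047 0.0096 0.065 ]
[307.91666667  95.91666667] [306  93   5   7  24] [ 0.9045 -0.0636  0.065 ]
[272.45454545 107.36363636] [270 105   5   6  22] [0.8689 0.0451 0.065 ]
[296.0952381 106.9047619] [294 104   5   7  21] [ 0.8701 -0.0275  0.065 ]
[319.69565217 106.86956522] [318 104   4   7  23] [ 0.87   -0.0998  0.065 ]
[190.09090909 185.57575758] [184 184  13   4  33] [0.6272 0.2919 0.065 ]
[186.3125 201.5   ] [180 200  13   4  32] [0.5789 0.302  0.065 ]
[182.71875 217.59375] [177 216  13   4  32] [0.5303 0.3114 0.065 ]
[178.54285714 233.6       ] [173 232  13   4  35] [0.4823 0.3225 0.065 ]
```

View pics/c1.png

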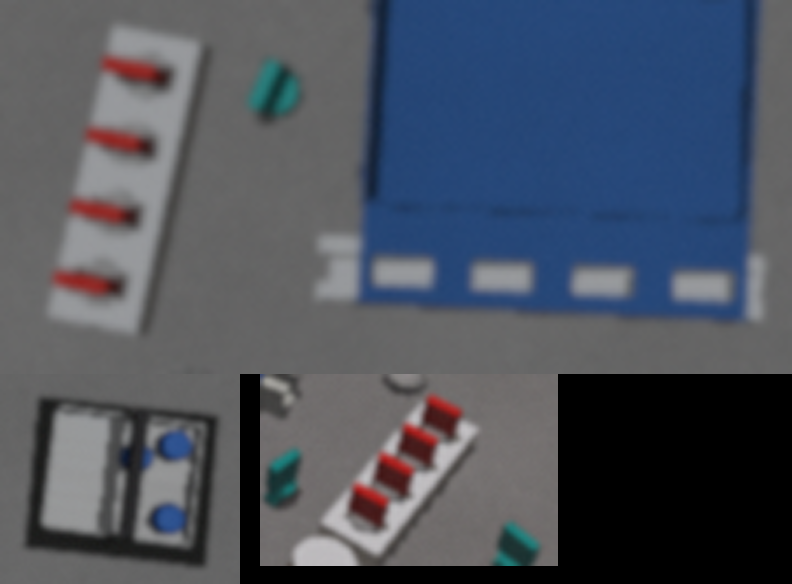

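The crop confirms four red-winged bolts in the white stand, with their wings across the row. The flange has four windows, and the tray has two caps at its open end plus one under the bar. Next I'll fit the stand and carriage poses.

```bash
cat > fit.py <<'E'
from h import *
from scipy.optimize import least_squares
def red(c):
    h=cv2.cvtColor(c.im,cv2.COLOR_BGR2HSV);return ((h[...,0]<8)|(h[...,0]>172))&(h[...,1]>120)&(h[...,2]>45)
def blobs(m,lo,hi,box):
    M=np.zeros(m.shape,np.uint8);x0,y0,x1,y1=box;M[y0:y1,x0:x1]=m[y0:y1,x0:x1]
    n,l,st,ce=cv2.connectedComponentsWithStats(M);return [ce[i] for i in range(1,n) if lo<=st[i,4]<=hi]
def rot(a): return np.array([[np.cos(a),-np.sin(a)],[np.sin(a),np.cos(a)]])
def cent(c,P):
    h=cv2.convexHull(c.proj(P).astype(np.float32));m=cv2.moments(h);return np.array([m['m10']/m['m00'],m['m01']/m['m00']])
def box(ce,a,hx,hy,z0,z1):
    k=np.array([[i,j] for i in(-hx,hx) for j in(-hy,hy)])@rot(a).T+ce
    return np.vstack([np.c_[k,np.full(4,z)] for z in(z0,z1)])
E
python3 - <<'E'
from fit import *
a=Cam("top");s=Cam("scene")
bt=sorted(blobs(red(a),15,80,(160,170,215,250)),key=lambda p:p[1])
bs=sorted(blobs(red(s),20,200,(395,220,460,270)),key=lambda p:p[0])
print(len(bt),len(bs),np.round(bs,1))
def f(p,full=1):
    o=[]
    for i in range(4):
        ce=p[:2]+rot(p[2])@[0.075-.05*i,0]
        B=box(ce,p[2],.006,.019,.033,.069)
        o.append(cent(a,B)-bt[i])
        if full and len(bs)==4:o.append(cent(s,B)-bs[3-i])
    return np.ravel(o)
for full in(0,1):
    q=least_squares(f,[.555,.305,-.21],args=(full,),diff_step=1e-4);print("rack",q.x,np.degrees(q.x[2]),np.round(f(q.x,full).reshape(-1,2),1).tolist())
# windows
h=cv2.cvtColor(a.im,cv2.COLOR_BGR2HSV);w=(h[...,1]<90)&(h[...,2]>90)
bw=sorted(blobs(w,40,140,(242,225,330,242)),key=lambda p:-p[0]);print(np.round(bw,1))
def g(p):
    return np.ravel([a.proj(np.r_[p[:2]+rot(p[2])@[0,-.105+.07*i],.043])[0]-bw[i] for i in range(4)])
q=least_squares(g,[.46,-.02,0],diff_step=1e-4);print("flange mid",q.x,np.degrees(q.x[2]),np.round(g(q.x),1))
c=q.x[:2]+rot(q.x[2])@[.13,0];
for i in range(4):print("win",i+1,q.x[:2]+rot(q.x[2])@[0,-.105+.07*i])
# overlay check: flange / basket rim
for P,col in [(box(c,q.x[2],.085,.135,.052,.052)[:4],(0,255,255))]+[(box(q.x[:2]+rot(q.x[2])@[0,-.105+.07*i],q.x[2],.01,.021,.044,.044)[:4],(0,255,0)) for i in range(4)]+[(box(q.x[:2],q.x[2],.022,.155,.04,.04)[:4],(255,255,0))]:
  pass
def draw(C,n,rg,k):
    I=cv2.resize(C.im[rg[1]:rg[3],rg[0]:rg[2]],None,fx=k,fy=k,interpolation=cv2.INTER_CUBIC)
    def pl(P,col):
        u=(C.proj(P)+.5-[rg[0],rg[1]])*k-.5;cv2.polylines(I,[u[[0,1,3,2]].astype(int)],True,col,1)
    for i in range(4):pl(box(q.x[:2]+rot(q.x[2])@[0,-.105+.07*i],q.x[2],.01,.021,.044,.044)[:4],(0,255,0))
    pl(box(c,q.x[2],.085,.135,.052,.052)[:4],(0,255,255));pl(box(q.x[:2],q.x[2],.022,.155,.04,.04)[:4],(255,255,0))
    return I
A=draw(a,0,(225,155,345,250),5);B=draw(s,0,(290,180,405,265),5);
A=A[-280:];W=max(A.shape[1],B.shape[1]);Z=lambda I:np.pad(I,((0,0),(0,W-I.shape[1]),(0,0)))
cv2.imwrite("pics/ov.png",cv2.resize(np.vstack([Z(A),Z(B)]),None,fx=.84,fy=.84))
E
```

```text
4 4 [[415.8 256.4]
 [422.9 247.5]
 [429.8 239. ]
 [436.5 230.9]]
rack [ 0.55555003  0.31212147 -0.19738262] -11.30919085169941 [[0.0, 0.1], [-0.2, -0.0], [0.1, 0.0], [-0.0, -0.1]]
rack [ 0.55356137  0.31068697 -0.01402077] -0.8033307231143663 [[-3.9, 0.3], [-16.7, 27.1], [-1.2, 0.5], [-5.3, 9.1], [2.1, 0.8], [6.1, -8.9], [4.9, 1.1], [17.6, -26.9]]
[[319.5 234.5]
 [296.6 233.4]
 [273.6 232.4]
 [264.  240.4]
 [251.1 231.3]]
flange mid [ 0.47823677 -0.00492369  0.08744368] 5.0101540743885895 [ 3.3 -2.3  3.3  0.7  3.3  3.7 -9.9 -2.3]
win 1 [ 0.48740666 -0.10952251]
win 2 [ 0.4812934  -0.03978996]
win 3 [0.47518014 0.02994259]
win 4 [0.46906688 0.09967513]
```

View pics/ov.png

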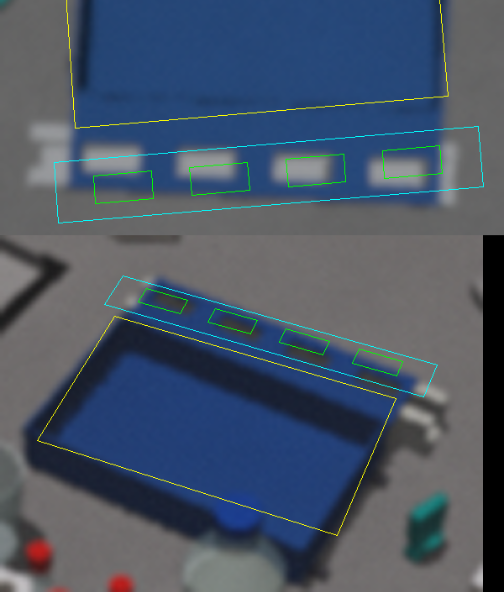

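The overlay is wrong because a stray bright blob at (264,240) was counted as a window, and the scene order of the bolts was reversed. I'll fix both.

```bash
cat > m.py <<'E'
from fit import *
a=Cam("top");s=Cam("scene")
bt=sorted(blobs(red(a),15,80,(160,170,215,250)),key=lambda p:p[1])
bs=sorted(blobs(red(s),20,200,(395,220,460,270)),key=lambda p:p[0])
def f(p,full=1):
    o=[]
    for i in range(4):
        ce=p[:2]+rot(p[2])@[0.075-.05*i,0]
        B=box(ce,p[2],.006,.019,.033,.069)
        if full<2:o.append(cent(a,B)-bt[i])
        if full:o.append(cent(s,B)-bs[i])
    return np.ravel(o)
for full in(0,1,2):
    q=least_squares(f,[.555,.305,-.21],args=(full,),diff_step=1e-4);print("rack",q.x,np.degrees(q.x[2]),np.round(f(q.x,full),1).tolist())
h=cv2.cvtColor(a.im,cv2.COLOR_BGR2HSV);w=(h[...,1]<90)&(h[...,2]>90)
bw=sorted(blobs(w,40,140,(242,225,330,239)),key=lambda p:p[0])[::-1];print(np.round(bw,1))
def g(p):
    return np.ravel([a.proj(np.r_[p[:2]+rot(p[2])@[0,-.105+.07*i],.043])[0]-bw[i] for i in range(4)])
q=least_squares(g,[.46,-.02,0],diff_step=1e-4);print("flange mid",q.x,np.degrees(q.x[2]),np.round(g(q.x),1))
c=q.x[:2]+rot(q.x[2])@[.13,0];
for i in range(4):print("win",i+1,q.x[:2]+rot(q.x[2])@[0,-.105+.07*i])
def draw(C,rg,k):
    I=cv2.resize(C.im[rg[1]:rg[3],rg[0]:rg[2]],None,fx=k,fy=k,interpolation=cv2.INTER_CUBIC)
    def pl(P,col):
        u=(C.proj(P)+.5-[rg[0],rg[1]])*k-.5;cv2.polylines(I,[u[[0,1,3,2]].astype(int)],True,col,1)
    for i in range(4):pl(box(q.x[:2]+rot(q.x[2])@[0,-.105+.07*i],q.x[2],.01,.021,.044,.044)[:4],(0,255,0))
    pl(box(c,q.x[2],.085,.135,.052,.052)[:4],(0,255,255));pl(box(q.x[:2],q.x[2],.022,.155,.04,.04)[:4],(255,255,0))
    return I
A=draw(a,(225,155,345,250),5);B=draw(s,(290,180,405,265),5);
A=A[-280:];W=max(A.shape[1],B.shape[1]);Z=lambda I:np.pad(I,((0,0),(0,W-I.shape[1]),(0,0)))
cv2.imwrite("pics/ov2.png",cv2.resize(np.vstack([Z(A),Z(B)]),None,fx=.84,fy=.84))
E
python3 m.py
```

```text
rack [ 0.55554803  0.31200254 -0.19457458] -11.148302311947795 [0.0, 0.1, -0.1, -0.0, 0.2, 0.0, -0.1, -0.1]
rack [ 0.55515054  0.31079779 -0.19299252] -11.057656874792375 [0.4, 0.2, 0.3, 0.2, 0.2, 0.1, 0.4, 0.4, 0.6, 0.2, 0.4, 0.4, 0.4, 0.1, 0.3, 0.4]
rack [ 0.55411342  0.30927147 -0.1898996 ] -10.880445609332947 [0.0, -0.2, 0.0, 0.1, 0.1, 0.1, -0.1, 0.1]
[[319.5 234.5]
 [296.6 233.4]
 [273.6 232.4]
 [251.1 231.3]]
flange mid [ 0.48506902  0.00495684 -0.0446431 ] -2.557860938714968 [ 0.1  0.   0.1  0.   0.1 -0.1 -0.3  0. ]
win 1 [ 0.48038305 -0.09993855]
win 2 [ 0.48350703 -0.03000829]
win 3 [0.48663101 0.03992197]
win 4 [0.48975499 0.10985222]
```

View pics/ov2.png

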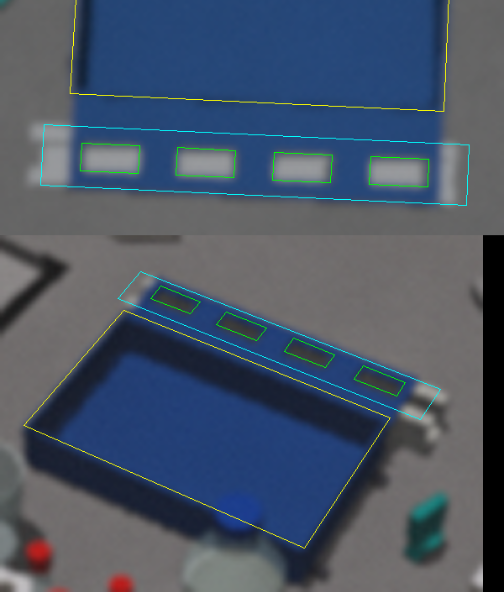

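The overlay now matches the windows and rim in both views. I'll write a helper that converts a target tool-down pose into pendant shift and turn.

```bash
cat > to.py <<'E'
# usage: to.py x y z yaw_of_tool_x  -> shift mm, turn rad in tool axes (tool pointing down)
import sys,numpy as np
from scipy.spatial.transform import Rotation as Q
from station import r
def to(x,y,z,yaw):
    s=r.sense();R=np.array(s["ee_rot"]);p=np.array(s["tcp_pos"]);c,d=np.cos(np.radians(yaw)),np.sin(np.radians(yaw))
    T=np.array([[c,d,0],[d,-c,0],[0,0,-1]])
    return np.round(1000*R.T@(np.array([x,y,z])-p),1).tolist(),np.round(Q.from_matrix(R.T@T).as_rotvec(),3).tolist()
if __name__=="__main__":
    v=list(map(float,sys.argv[1:]));print(to(*v));s=r.sense();print("j",np.round(s["joints"],1),"p",np.round(s["tcp_pos"],4),"F",np.round(s["wrist_force"],1),"t",s["time_s"])
E
python3 to.py .6287 .2964 .2 -101.1
```

```text
([544.3, 192.5, 92.2], [0.0, -0.0, 1.534])
j [ 91.6  22.1   0.4  -0.  -68.4 -14.8] p [0.1429 0.6084 0.2921] F [-0.2 -0.  -0.4] t 0.4
```

```bash
python3 -m pendant '[[[38,13,0],[0,0,0.12]],[[76,27,0],[0,0,0.24]],[[114,40,0],[0,0,0.36]],[[152,54,0],[0,0,0.48]],[[190,67,0],[0,0,0.6]],[[228,81,0],[0,0,0.72]],[[267,94,0],[0,0,0.84]],[[305,108,0],[0,0,0.96]],[[343,121,0],[0,0,1.08]],[[381,135,0],[0,0,1.2]]]' 0.4; python3 to.py .6287 .2964 .2 -101.1
```

```text
time_s: 1.4
tcp_pos: [0.4842, 0.3888, 0.2924]
ee_rot: [[0.135, -0.991, 0.0], [-0.991, -0.135, 0.0], [-0.0, -0.0, -1.0]]
wrist_force: [0.4, 0.4, -0.8]
gripper_width: 0.401
gripper_force: 0.0
([111.1, -130.7, 92.4], [-0.0, 0.0, 0.329])
j [ 53.7  21.6  -0.1   0.  -68.2 -45.9] p [0.4842 0.3888 0.2924] F [ 0.4  0.4 -0.8] t 1.4
```

```bash
python3 -m pendant '[[[22,-26,18],[0,0,0.066]],[[44,-52,37],[0,0,0.132]],[[67,-78,55],[0,0,0.197]],[[89,-105,74],[0,0,0.263]],[[111.1,-130.7,92.4],[0,0,0.329]],[[111.1,-130.7,92.4],[0,0,0.329]],[[111.1,-130.7,92.4],[0,0,0.329]]]'; python3 to.py .6287 .2964 .106 -101.1
python3 - <<'E'
from h import *
a=Cam("scene");b=Cam("top")
A=cv2.resize(a.im[170:280,370:480],None,fx=4.5,fy=4.5,interpolation=2);B=cv2.resize(b.im[150:260,140:210],None,fx=4.5,fy=4.5,interpolation=2)
cv2.imwrite("pics/p5.png",np.hstack([A,B])[:, :800])
E
```

```text
time_s: 2.1
tcp_pos: [0.6282, 0.2973, 0.1988]
ee_rot: [[-0.189, -0.982, -0.001], [-0.982, 0.189, -0.001], [0.001, 0.001, -1.0]]
wrist_force: [0.9, 0.4, -0.3]
gripper_width: 0.4
gripper_force: 0.0
([0.7, -0.8, 92.8], [0.001, -0.001, 0.004])
j [ 38.6  32.7   4.4   0.  -61.8 -49.5] p [0.6282 0.2973 0.1988] F [ 0.9  0.4 -0.3] t 2.1
```

View pics/p5.png

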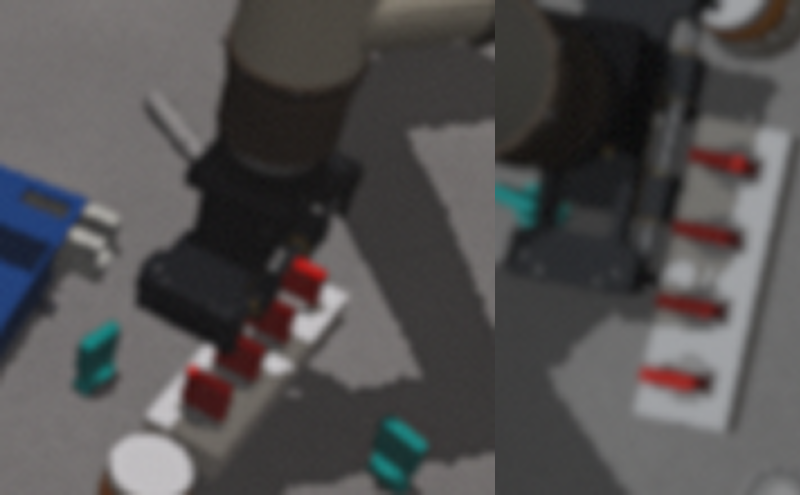

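The gripper hangs above the far (+x) bolt, consistent with parallax. Descending and gripping now.

```bash
python3 -m pendant '[[[0.7,-0.8,20],[0,0,0.004]],[[0.7,-0.8,40],[0,0,0.004]],[[0.7,-0.8,60],[0,0,0.004]],[[0.7,-0.8,75],[0,0,0.004]],[[0.7,-0.8,85],[0,0,0.004]],[[0.7,-0.8,91],[0,0,0.004]],[[0.7,-0.8,91],[0,0,0.004]]]'; python3 -m pendant '[[[0,0,0],[0,0,0]],[[0,0,0],[0,0,0]],[[0,0,0],[0,0,0]],[[0,0,0],[0,0,0]],[[0,0,0],[0,0,0]],[[0,0,0],[0,0,0]]]' 0.05; python3 to.py .6287 .2964 .22 -101.1
```

```text
time_s: 2.9
tcp_pos: [0.6283, 0.2974, 0.1085]
ee_rot: [[-0.191, -0.982, -0.001], [-0.982, 0.191, -0.0], [0.001, 0.0, -1.0]]
wrist_force: [-0.4, -0.2, 0.5]
gripper_width: 0.399
gripper_force: 0.0
time_s: 3.5
tcp_pos: [0.6288, 0.2973, 0.1095]
ee_rot: [[-0.192, -0.981, 0.001], [-0.981, 0.192, 0.0], [-0.001, -0.001, -1.0]]
wrist_force: [-0.1, -0.5, 2.8]
gripper_width: 0.134
gripper_force: 30.0
([0.9, -0.1, -110.5], [-0.001, 0.001, 0.001])
j [ 38.6  37.7  -0.6   0.  -51.7 -49.7] p [0.6288 0.2973 0.1095] F [-0.1 -0.5  2.8] t 3.5
```

```bash
python3 -m pendant '[[[0,0,-8],[0,0,0]],[[0,0,-20],[0,0,0]],[[0,0,-40],[0,0,0]],[[0,0,-60],[0,0,0]],[[0,0,-80],[0,0,0]],[[0,0,-95],[0,0,0]],[[0,0,-95],[0,0,0]]]'; python3 to.py .4893 .1089 .20 -92.6
```

```text
time_s: 4.2
tcp_pos: [0.6295, 0.2978, 0.2073]
ee_rot: [[-0.191, -0.982, 0.005], [-0.982, 0.191, 0.003], [-0.004, -0.004, -1.0]]
wrist_force: [0.6, -0.7, -0.9]
gripper_width: 0.136
gripper_force: 30.0
([212.3, 101.5, 6.1], [-0.004, 0.004, -0.147])
j [ 38.6  32.3   4.9   0.  -62.3 -49.7] p [0.6295 0.2978 0.2073] F [ 0.6 -0.7 -0.9] t 4.2
```

```bash
python3 -m pendant '[[[20,10,0],[0,0,-0.02]],[[50,24,0],[0,0,-0.05]],[[80,38,0],[0,0,-0.07]],[[110,53,0],[0,0,-0.09]],[[140,67,0],[0,0,-0.11]],[[170,81,0],[0,0,-0.13]],[[195,93,5],[0,0,-0.147]],[[212.3,101.5,6],[-0.004,0.004,-0.147]],[[212.3,101.5,6],[-0.004,0.004,-0.147]],[[212.3,101.5,6],[-0.004,0.004,-0.147]]]'; python3 to.py .4893 .1089 .1455 -92.6
```

```text
time_s: 5.2
tcp_pos: [0.4883, 0.1083, 0.1977]
ee_rot: [[-0.046, -0.999, -0.004], [-0.999, 0.046, -0.003], [0.004, 0.004, -1.0]]
wrist_force: [0.0, 0.1, -0.2]
gripper_width: 0.138
gripper_force: 30.0
([-0.8, -1.2, 52.2], [0.004, -0.004, -0.001])
j [ 31.2  15.5 -24.3   0.1 -50.4 -33.8] p [0.4883 0.1083 0.1977] F [ 0.   0.1 -0.2] t 5.2
```

```bash
python3 -m pendant '[[[-0.8,-1.2,20],[0.004,-0.004,0]],[[-0.8,-1.2,36],[0.004,-0.004,0]],[[-0.8,-1.2,47],[0.004,-0.004,0]],[[-0.8,-1.2,47],[0.004,-0.004,0]]]'; python3 to.py .4893 .1089 .1455 -92.6
python3 - <<'E'
from fit import *
a=Cam("top");b=Cam("scene")
A=cv2.resize(a.im[195:250,225:345],None,fx=4.3,fy=4.3,interpolation=2);B=cv2.resize(b.im[150:240,310:430],None,fx=4.3,fy=4.3,interpolation=2)
cv2.imwrite("pics/p6.png",np.vstack([A,B])[:600])
E
```

```text
time_s: 5.6
tcp_pos: [0.4889, 0.1091, 0.1492]
ee_rot: [[-0.046, -0.999, -0.003], [-0.999, 0.046, -0.001], [0.002, 0.003, -1.0]]
wrist_force: [-0.3, -0.5, -0.5]
gripper_width: 0.137
gripper_force: 30.0
([0.2, -0.4, 3.7], [0.003, -0.002, -0.0])
j [ 31.2  19.3 -27.5  -0.  -43.4 -33.7] p [0.4889 0.1091 0.1492] F [-0.3 -0.5 -0.5] t 5.6
```

View pics/p6.png

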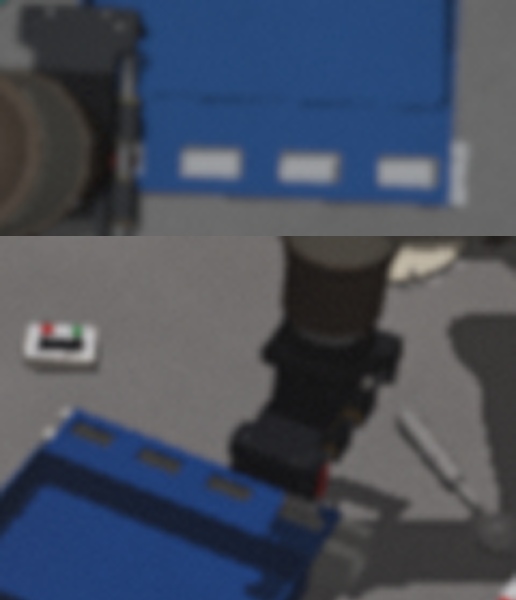

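The bolt is hidden by the gripper in both views (window 4 at lower crop ~(300,512)), so I'll probe down slowly and watch the force.

```bash
python3 -m pendant '[[[0.2,-0.4,3],[0.003,-0.002,0]],[[0.2,-0.4,6],[0.003,-0.002,0]],[[0.2,-0.4,9],[0.003,-0.002,0]],[[0.2,-0.4,9],[0.003,-0.002,0]]]'; python3 to.py .4893 .1089 .126 -92.6
```

```text
time_s: 6.1
tcp_pos: [0.4894, 0.1086, 0.1416]
ee_rot: [[-0.046, -0.999, 0.002], [-0.999, 0.046, 0.002], [-0.002, -0.002, -1.0]]
wrist_force: [-0.6, 0.7, -0.1]
gripper_width: 0.133
gripper_force: 30.0
([-0.3, 0.2, 15.6], [-0.002, 0.002, -0.001])
j [ 31.1  19.9 -28.1  -0.  -41.8 -33.7] p [0.4894 0.1086 0.1416] F [-0.6  0.7 -0.1] t 6.1
```

```bash
python3 -m pendant '[[[0,0,3],[0,0,0]],[[0,0,6],[0,0,0]],[[0,0,9],[0,0,0]],[[0,0,9],[0,0,0]]]';python3 -m pendant '[[[0,0,2],[0,0,0]],[[0,0,4],[0,0,0]],[[0,0,6],[0,0,0]],[[0,0,6],[0,0,0]]]'; python3 to.py .4893 .1089 .1255 -92.6
```

```text
time_s: 6.5
tcp_pos: [0.4894, 0.1086, 0.1323]
ee_rot: [[-0.046, -0.999, 0.002], [-0.999, 0.046, 0.002], [-0.002, -0.002, -1.0]]
wrist_force: [0.2, -0.0, -1.0]
gripper_width: 0.136
gripper_force: 30.0
time_s: 6.9
tcp_pos: [0.4895, 0.1086, 0.1265]
ee_rot: [[-0.046, -0.999, 0.002], [-0.999, 0.046, 0.002], [-0.002, -0.002, -1.0]]
wrist_force: [1.4, -0.8, -1.4]
gripper_width: 0.136
gripper_force: 30.0
([-0.2, 0.2, 1.0], [-0.002, 0.002, -0.001])
j [ 31.1  21.2 -28.9  -0.  -39.7 -33.7] p [0.4895 0.1086 0.1265] F [ 1.4 -0.8 -1.4] t 6.9
```

```bash
python3 -m pendant '[[[0,0,1],[0,0,0]],[[0,0,2],[0,0,0]],[[0,0,2],[0,0,0]]]';python3 -m pendant '[[[0,0,0],[0,0,0.14]],[[0,0,0],[0,0,0.28]],[[0,0,0],[0,0,0.42]],[[0,0,0],[0,0,0.56]],[[0,0,0],[0,0,0.7]],[[0,0,0],[0,0,0.84]],[[0,0,0],[0,0,0.98]]]'; python3 to.py .4893 .1089 .1255 -182.6
```

```text
time_s: 7.2
tcp_pos: [0.4898, 0.1088, 0.1254]
ee_rot: [[-0.046, -0.999, 0.003], [-0.999, 0.046, 0.002], [-0.002, -0.003, -1.0]]
wrist_force: [-1.2, -0.4, 4.1]
gripper_width: 0.135
gripper_force: 30.0
time_s: 7.9
tcp_pos: [0.4901, 0.1086, 0.1254]
ee_rot: [[-0.858, -0.514, 0.004], [-0.514, 0.858, 0.002], [-0.004, -0.0, -1.0]]
wrist_force: [-0.2, -2.2, 3.1]
gripper_width: 0.137
gripper_force: 30.0
([0.5, 0.7, -0.1], [0.001, 0.004, 0.585])
j [ 31.1  21.3 -29.    0.  -39.4 -90.2] p [0.4901 0.1086 0.1254] F [-0.2 -2.2  3.1] t 7.9
```

```bash
python3 -m pendant '[[[0,0,0],[0,0,0.14]],[[0,0,0],[0,0,0.28]],[[0,0,0],[0,0,0.42]],[[0,0,0],[0,0,0.54]],[[0,0,0],[0,0,0.585]],[[0,0,0],[0,0,0.585]],[[0,0,0],[0,0,0.585]]]';python3 -m pendant '[[[0,0,0],[0,0,0]],[[0,0,0],[0,0,0]],[[0,0,0],[0,0,0]]]' 0.4;python3 -m pendant '[[[0,0,-15],[0,0,0]],[[0,0,-35],[0,0,0]],[[0,0,-65],[0,0,0]],[[0,0,-95],[0,0,0]],[[0,0,-95],[0,0,0]]]'; python3 to.py .5796 .3060 .2 -101.1
```

```text
time_s: 8.6
tcp_pos: [0.4901, 0.1087, 0.1254]
ee_rot: [[-0.999, 0.039, 0.004], [0.039, 0.999, 0.002], [-0.004, 0.002, -1.0]]
wrist_force: [-0.1, -1.3, 4.6]
gripper_width: 0.136
gripper_force: 30.0
time_s: 8.9
tcp_pos: [0.4895, 0.1088, 0.1245]
ee_rot: [[-0.999, 0.04, 0.002], [0.04, 0.999, 0.002], [-0.002, 0.002, -1.0]]
wrist_force: [0.5, -0.3, -0.2]
gripper_width: 0.321
gripper_force: 0.0
time_s: 9.4
tcp_pos: [0.4914, 0.1095, 0.2239]
ee_rot: [[-0.999, 0.039, 0.011], [0.039, 0.999, 0.006], [-0.011, 0.006, -1.0]]
wrist_force: [0.3, 0.6, 0.0]
gripper_width: 0.401
gripper_force: 0.0
([-80.2, 199.6, 26.0], [-0.002, 0.013, -1.416])
j [  31.1   13.7  -22.5    0.   -53.1 -123.4] p [0.4914 0.1095 0.2239] F [0.3 0.6 0. ] t 9.4
```

```bash
python3 -m pendant '[[[-8,20,0],[0,0,-0.142]],[[-16,40,2],[0,0,-0.283]],[[-24,60,5],[0,0,-0.425]],[[-32,80,8],[0,0,-0.566]],[[-40,100,11],[0,0,-0.708]],[[-48,120,14],[0,0,-0.85]],[[-56,140,17],[0,0,-0.99]],[[-64,160,20],[0,0,-1.133]],[[-72,180,23],[0,0,-1.274]],[[-80.2,199.6,24],[-0.002,0.013,-1.416]]]'; python3 to.py .5796 .3060 .107 -101.1
python3 - <<'E'
from fit import *
a=Cam("top");b=Cam("scene")
A=cv2.resize(a.im[185:250,225:345],None,fx=4.3,fy=4.3,interpolation=2);B=cv2.resize(b.im[180:250,310:430],None,fx=4.3,fy=4.3,interpolation=2)
cv2.imwrite("pics/p7.png",np.vstack([A,B])[:600])
E
```

```text
time_s: 10.4
tcp_pos: [0.5772, 0.3054, 0.1949]
ee_rot: [[-0.188, -0.982, -0.01], [-0.982, 0.188, -0.005], [0.007, 0.009, -1.0]]
wrist_force: [-0.0, -0.3, -0.2]
gripper_width: 0.401
gripper_force: 0.0
([-1.7, -3.1, 87.8], [0.009, -0.007, 0.005])
j [ 42.   29.3  -2.2  -0.2 -59.  -52.7] p [0.5772 0.3054 0.1949] F [-0.  -0.3 -0.2] t 10.4
```

View pics/p7.png

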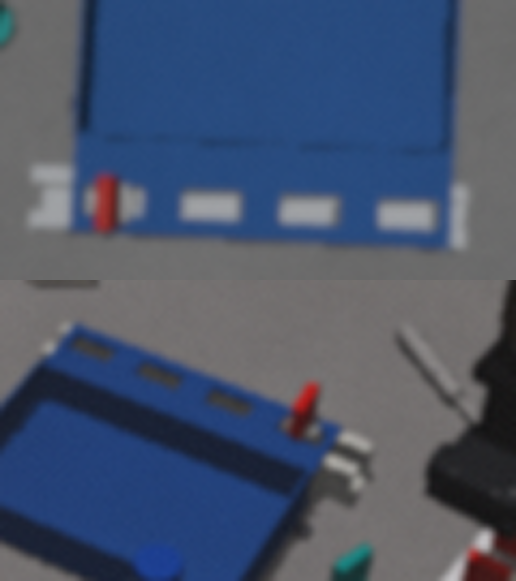

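Bolt 1 stands upright in window 4 with its wing square across the rail. Next is the second bolt.

```bash
python3 -m pendant '[[[-1.7,-3.1,0],[0.009,-0.007,0.005]],[[-1.7,-3.1,20],[0.009,-0.007,0.005]],[[-1.7,-3.1,40],[0.009,-0.007,0.005]],[[-1.7,-3.1,60],[0.009,-0.007,0.005]],[[-1.7,-3.1,75],[0.009,-0.007,0.005]],[[-1.7,-3.1,85],[0.009,-0.007,0.005]],[[-1.7,-3.1,86],[0.009,-0.007,0.005]],[[-1.7,-3.1,86],[0.009,-0.007,0.005]]]'; python3 -m pendant '[[[0,0,0],[0,0,0]],[[0,0,0],[0,0,0]],[[0,0,0],[0,0,0]],[[0,0,0],[0,0,0]],[[0,0,0],[0,0,0]]]' 0.05; python3 -m pendant '[[[0,0,-8],[0,0,0]],[[0,0,-20],[0,0,0]],[[0,0,-40],[0,0,0]],[[0,0,-60],[0,0,0]],[[0,0,-80],[0,0,0]],[[0,0,-95],[0,0,0]],[[0,0,-95],[0,0,0]]]';python3 to.py .4862 .0389 .20 -92.6
```

```text
time_s: 11.3
tcp_pos: [0.5805, 0.3053, 0.1108]
ee_rot: [[-0.199, -0.98, 0.003], [-0.98, 0.199, 0.001], [-0.002, -0.003, -1.0]]
wrist_force: [0.6, 0.7, -0.7]
gripper_width: 0.399
gripper_force: 0.0
time_s: 11.8
tcp_pos: [0.5804, 0.3057, 0.111]
ee_rot: [[-0.198, -0.98, 0.003], [-0.98, 0.198, 0.002], [-0.002, -0.003, -1.0]]
wrist_force: [-1.1, -0.1, 1.7]
gripper_width: 0.139
gripper_force: 30.0
time_s: 12.5
tcp_pos: [0.5812, 0.3062, 0.2093]
ee_rot: [[-0.198, -0.98, 0.008], [-0.98, 0.198, 0.005], [-0.007, -0.007, -1.0]]
wrist_force: [0.6, 0.2, -0.1]
gripper_width: 0.133
gripper_force: 30.0
([280.9, 40.2, 7.2], [-0.007, 0.006, -0.154])
j [ 41.9  28.5  -1.5   0.1 -59.4 -53.4] p [0.5812 0.3062 0.2093] F [ 0.6  0.2 -0.1] t 12.5
```

```bash
python3 -m pendant '[[[25,4,0],[0,0,-0.02]],[[60,9,0],[0,0,-0.04]],[[98,14,0],[0,0,-0.06]],[[136,19,0],[0,0,-0.08]],[[174,25,0],[0,0,-0.1]],[[212,30,0],[0,0,-0.12]],[[246,35,0],[0,0,-0.14]],[[268,39,3],[-0.004,0.004,-0.154]],[[280.9,40.2,6],[-0.007,0.006,-0.154]],[[280.9,40.2,6],[-0.007,0.006,-0.154]]]'; python3 to.py .4862 .0389 .1475 -92.6
```

```text
time_s: 13.5
tcp_pos: [0.4841, 0.037, 0.1983]
ee_rot: [[-0.048, -0.999, -0.007], [-0.999, 0.048, -0.004], [0.004, 0.007, -1.0]]
wrist_force: [-0.1, -0.1, -0.8]
gripper_width: 0.137
gripper_force: 30.0
([-2.2, -2.3, 50.8], [0.007, -0.004, -0.003])
j [ 23.6  14.2 -26.2   0.1 -50.1 -26.4] p [0.4841 0.037  0.1983] F [-0.1 -0.1 -0.8] t 13.5
```

```bash
python3 -m pendant '[[[0,0,15],[0,0,0]],[[0,0,30],[0,0,0]],[[0,0,45],[0,0,0]],[[0,0,45],[0,0,0]],[[0,0,45],[0,0,0]]]';python3 to.py .4862 .0389 .127 -92.6
```

```text
time_s: 14.0
tcp_pos: [0.4853, 0.0387, 0.1539]
ee_rot: [[-0.045, -0.999, -0.005], [-0.999, 0.045, -0.004], [0.004, 0.005, -1.0]]
wrist_force: [0.2, -0.3, -1.1]
gripper_width: 0.137
gripper_force: 30.0
([-0.3, -1.0, 26.9], [0.005, -0.004, 0.001])
j [ 23.8  17.8 -29.1   0.1 -43.5 -26.4] p [0.4853 0.0387 0.1539] F [ 0.2 -0.3 -1.1] t 14.0
```

```bash
python3 -m pendant '[[[-0.3,-1,0],[0.005,-0.004,0]],[[-0.3,-1,4],[0.005,-0.004,0]],[[-0.3,-1,8],[0.005,-0.004,0]],[[-0.3,-1,12],[0.005,-0.004,0]],[[-0.3,-1,15],[0.005,-0.004,0]],[[-0.3,-1,15],[0.005,-0.004,0]]]';python3 to.py .4862 .0389 .127 -92.6
```

```text
time_s: 14.6
tcp_pos: [0.4853, 0.038, 0.1384]
ee_rot: [[-0.046, -0.999, -0.001], [-0.999, 0.046, -0.0], [0.0, 0.001, -1.0]]
wrist_force: [-0.5, -0.7, -0.9]
gripper_width: 0.137
gripper_force: 30.0
([-1.0, -0.9, 11.4], [0.001, -0.0, -0.001])
j [ 23.6  19.1 -30.1  -0.  -40.9 -26.3] p [0.4853 0.038  0.1384] F [-0.5 -0.7 -0.9] t 14.6
```

```bash
python3 -m pendant '[[[-0.5,-0.5,3],[0,0,0]],[[-0.5,-0.5,6],[0,0,0]],[[-0.5,-0.5,9],[0,0,0]],[[-0.5,-0.5,11],[0,0,0]],[[-0.5,-0.5,12.5],[0,0,0]],[[-0.5,-0.5,12.5],[0,0,0]]]';python3 -m pendant '[[[0,0,0],[0,0,0.14]],[[0,0,0],[0,0,0.28]],[[0,0,0],[0,0,0.42]],[[0,0,0],[0,0,0.56]],[[0,0,0],[0,0,0.7]],[[0,0,0],[0,0,0.84]],[[0,0,0],[0,0,0.98]]]'; python3 to.py .4862 .0389 .127 -182.6
```

```text
time_s: 15.2
tcp_pos: [0.4861, 0.0386, 0.1269]
ee_rot: [[-0.046, -0.999, -0.0], [-0.999, 0.046, -0.0], [0.0, 0.0, -1.0]]
wrist_force: [-2.6, 0.4, 4.4]
gripper_width: 0.137
gripper_force: 30.0
time_s: 15.9
tcp_pos: [0.4867, 0.0387, 0.1269]
ee_rot: [[-0.858, -0.514, 0.002], [-0.514, 0.858, 0.0], [-0.001, -0.001, -1.0]]
wrist_force: [-0.6, 0.2, 1.7]
gripper_width: 0.136
gripper_force: 30.0
([0.3, 0.4, -0.1], [-0.0, 0.002, 0.585])
j [ 23.7  20.2 -30.7   0.  -39.  -82.8] p [0.4867 0.0387 0.1269] F [-0.6  0.2  1.7] t 15.9
```

```bash
python3 -m pendant '[[[0,0,0],[0,0,0.14]],[[0,0,0],[0,0,0.28]],[[0,0,0],[0,0,0.42]],[[0,0,0],[0,0,0.54]],[[0,0,0],[0,0,0.585]],[[0,0,0],[0,0,0.585]],[[0,0,0],[0,0,0.585]]]';python3 -m pendant '[[[0,0,0],[0,0,0]],[[0,0,0],[0,0,0]],[[0,0,0],[0,0,0]]]' 0.4;python3 -m pendant '[[[0,0,-15],[0,0,0]],[[0,0,-35],[0,0,0]],[[0,0,-65],[0,0,0]],[[0,0,-95],[0,0,0]],[[0,0,-95],[0,0,0]]]'; python3 to.py .5306 .3156 .2 -101.1
```

```text
time_s: 16.6
tcp_pos: [0.4867, 0.0388, 0.1269]
ee_rot: [[-0.999, 0.039, 0.002], [0.039, 0.999, 0.0], [-0.002, 0.0, -1.0]]
wrist_force: [0.6, -0.6, 1.7]
gripper_width: 0.135
gripper_force: 30.0
time_s: 16.9
tcp_pos: [0.4859, 0.0385, 0.1261]
ee_rot: [[-0.999, 0.04, -0.001], [0.04, 0.999, -0.0], [0.001, -0.0, -1.0]]
wrist_force: [-0.4, -1.2, 0.3]
gripper_width: 0.325
gripper_force: 0.0
time_s: 17.4
tcp_pos: [0.4882, 0.0392, 0.2254]
ee_rot: [[-0.999, 0.039, 0.008], [0.039, 0.999, 0.002], [-0.008, 0.003, -1.0]]
wrist_force: [0.3, 0.4, 0.4]
gripper_width: 0.398
gripper_force: 0.0
([-31.4, 277.7, 26.4], [-0.004, 0.009, -1.416])
j [ 2.37e+01  1.24e+01 -2.40e+01  1.00e-01 -5.31e+01 -1.16e+02] p [0.4882 0.0392 0.2254] F [0.3 0.4 0.4] t 17.4
```

```bash
python3 -m pendant '[[[-3,27,0],[0,0,-0.142]],[[-6,55,2],[0,0,-0.283]],[[-9,83,5],[0,0,-0.425]],[[-12,111,8],[0,0,-0.566]],[[-15,139,11],[0,0,-0.708]],[[-19,167,14],[0,0,-0.85]],[[-22,195,17],[0,0,-0.99]],[[-25,223,20],[0,0,-1.133]],[[-28,251,23],[0,0,-1.274]],[[-31.4,277.7,24],[-0.004,0.009,-1.416]]]'; python3 -m pendant '[[[0,0,0],[0,0,0]],[[0,0,0],[0,0,0]]]'; python3 to.py .5306 .3156 .110 -101.1
```

```text
time_s: 18.4
tcp_pos: [0.528, 0.3156, 0.1959]
ee_rot: [[-0.188, -0.982, -0.011], [-0.982, 0.188, -0.004], [0.006, 0.01, -1.0]]
wrist_force: [0.7, -0.1, 0.6]
gripper_width: 0.397
gripper_force: 0.0
time_s: 18.6
tcp_pos: [0.5281, 0.3149, 0.196]
ee_rot: [[-0.194, -0.981, -0.011], [-0.981, 0.194, -0.004], [0.006, 0.01, -1.0]]
wrist_force: [0.9, -0.1, 0.1]
gripper_width: 0.393
gripper_force: 0.0
([-1.7, -3.1, 86.0], [0.01, -0.006, -0.002])
j [ 45.8  25.9  -8.   -0.3 -56.7 -56.8] p [0.5281 0.3149 0.196 ] F [ 0.9 -0.1  0.1] t 18.6
```

```bash
python3 -m pendant '[[[-1.7,-2.6,0],[0.01,-0.006,-0.002]],[[-1.7,-2.6,20],[0.01,-0.006,-0.002]],[[-1.7,-2.6,40],[0.01,-0.006,-0.002]],[[-1.7,-2.6,60],[0.01,-0.006,-0.002]],[[-1.7,-2.6,75],[0.01,-0.006,-0.002]],[[-1.7,-2.6,84],[0.01,-0.006,-0.002]],[[-1.7,-2.6,86],[0.01,-0.006,-0.002]],[[-1.7,-2.6,86],[0.01,-0.006,-0.002]]]'; python3 -m pendant '[[[0,0,0],[0,0,0]],[[0,0,0],[0,0,0]],[[0,0,0],[0,0,0]],[[0,0,0],[0,0,0]],[[0,0,0],[0,0,0]]]' 0.05; python3 -m pendant '[[[0,0,-8],[0,0,0]],[[0,0,-20],[0,0,0]],[[0,0,-40],[0,0,0]],[[0,0,-60],[0,0,0]],[[0,0,-80],[0,0,0]],[[0,0,-95],[0,0,0]],[[0,0,-95],[0,0,0]]]';python3 to.py .4831 -.0310 .20 -92.6
```

```text
time_s: 19.4
tcp_pos: [0.531, 0.3155, 0.1117]
ee_rot: [[-0.192, -0.981, 0.003], [-0.981, 0.192, 0.002], [-0.002, -0.002, -1.0]]
wrist_force: [-0.2, 0.3, -1.5]
gripper_width: 0.399
gripper_force: 0.0
time_s: 19.9
tcp_pos: [0.531, 0.316, 0.1118]
ee_rot: [[-0.192, -0.981, 0.003], [-0.981, 0.192, 0.002], [-0.003, -0.002, -1.0]]
wrist_force: [-0.1, -0.0, 1.7]
gripper_width: 0.136
gripper_force: 30.0
time_s: 20.6
tcp_pos: [0.5316, 0.3164, 0.21]
ee_rot: [[-0.191, -0.982, 0.007], [-0.982, 0.191, 0.006], [-0.007, -0.006, -1.0]]
wrist_force: [-0.2, 0.2, -1.1]
gripper_width: 0.133
gripper_force: 30.0
([350.4, -18.8, 7.6], [-0.007, 0.007, -0.147])
j [ 45.8  25.   -7.3   0.1 -57.1 -56.8] p [0.5316 0.3164 0.21  ] F [-0.2  0.2 -1.1] t 20.6
```

```bash
python3 -m pendant '[[[30,-2,0],[0,0,-0.015]],[[70,-4,0],[0,0,-0.03]],[[112,-6,0],[0,0,-0.05]],[[154,-8,0],[0,0,-0.065]],[[196,-10,0],[0,0,-0.08]],[[238,-12,0],[0,0,-0.1]],[[280,-15,0],[0,0,-0.12]],[[317,-17,0],[-0.004,0.004,-0.135]],[[340,-18,3],[-0.007,0.007,-0.147]],[[350.4,-18.8,6],[-0.007,0.007,-0.147]]]';python3 -m pendant '[[[0,0,15],[0,0,0]],[[0,0,30],[0,0,0]],[[0,0,45],[0,0,0]],[[0,0,45],[0,0,0]],[[0,0,45],[0,0,0]]]';python3 to.py .4831 -.0310 .1278 -92.6
```

```text
time_s: 21.6
tcp_pos: [0.4809, -0.0337, 0.1992]
ee_rot: [[-0.048, -0.999, -0.007], [-0.999, 0.048, -0.004], [0.005, 0.006, -1.0]]
wrist_force: [0.6, 1.1, -0.4]
gripper_width: 0.138
gripper_force: 30.0
time_s: 22.1
tcp_pos: [0.4818, -0.0317, 0.1546]
ee_rot: [[-0.045, -0.999, -0.006], [-0.999, 0.045, -0.005], [0.005, 0.006, -1.0]]
wrist_force: [-0.1, 0.3, -0.8]
gripper_width: 0.136
gripper_force: 30.0
([-0.9, -1.4, 26.8], [0.006, -0.005, 0.0])
j [ 15.6  17.4 -29.6   0.2 -43.4 -18.4] p [ 0.4818 -0.0317  0.1546] F [-0.1  0.3 -0.8] t 22.1
```

```bash
python3 -m pendant '[[[-0.9,-1.4,0],[0.006,-0.005,0]],[[-0.9,-1.4,4],[0.006,-0.005,0]],[[-0.9,-1.4,8],[0.006,-0.005,0]],[[-0.9,-1.4,12],[0.006,-0.005,0]],[[-0.9,-1.4,15],[0.006,-0.005,0]],[[-0.9,-1.4,15],[0.006,-0.005,0]]]';python3 to.py .4831 -.0310 .1278 -92.6
```

```text
time_s: 22.7
tcp_pos: [0.4826, -0.0314, 0.1391]
ee_rot: [[-0.046, -0.999, -0.001], [-0.999, 0.046, 0.0], [-0.0, 0.001, -1.0]]
wrist_force: [0.6, -0.4, -1.2]
gripper_width: 0.138
gripper_force: 30.0
([-0.4, -0.5, 11.3], [0.001, 0.0, -0.001])
j [ 15.6  18.7 -30.5  -0.  -40.8 -18.2] p [ 0.4826 -0.0314  0.1391] F [ 0.6 -0.4 -1.2] t 22.7
```

```bash
python3 -m pendant '[[[-0.3,-0.4,3],[0,0,0]],[[-0.3,-0.4,6],[0,0,0]],[[-0.3,-0.4,9],[0,0,0]],[[-0.3,-0.4,11],[0,0,0]],[[-0.3,-0.4,12.5],[0,0,0]],[[-0.3,-0.4,12.5],[0,0,0]]]';python3 -m pendant '[[[0,0,0],[0,0,0.14]],[[0,0,0],[0,0,0.28]],[[0,0,0],[0,0,0.42]],[[0,0,0],[0,0,0.56]],[[0,0,0],[0,0,0.7]],[[0,0,0],[0,0,0.84]],[[0,0,0],[0,0,0.98]]]'; python3 to.py .4831 -.0310 .1278 -182.6
```

```text
time_s: 23.3
tcp_pos: [0.4833, -0.031, 0.1278]
ee_rot: [[-0.046, -0.999, 0.0], [-0.999, 0.046, 0.0], [-0.0, -0.0, -1.0]]
wrist_force: [-2.8, 0.7, 4.5]
gripper_width: 0.133
gripper_force: 30.0
time_s: 24.0
tcp_pos: [0.484, -0.031, 0.1278]
ee_rot: [[-0.858, -0.514, 0.002], [-0.514, 0.858, 0.0], [-0.002, -0.001, -1.0]]
wrist_force: [-0.2, 0.3, 1.5]
gripper_width: 0.134
gripper_force: 30.0
([0.8, 0.5, -0.0], [-0.0, 0.002, 0.585])
j [ 15.6  19.8 -31.1   0.  -38.9 -74.7] p [ 0.484  -0.031   0.1278] F [-0.2  0.3  1.5] t 24.0
```

```bash
python3 -m pendant '[[[0,0,0],[0,0,0.14]],[[0,0,0],[0,0,0.28]],[[0,0,0],[0,0,0.42]],[[0,0,0],[0,0,0.54]],[[0,0,0],[0,0,0.585]],[[0,0,0],[0,0,0.585]],[[0,0,0],[0,0,0.585]]]';python3 -m pendant '[[[0,0,0],[0,0,0]],[[0,0,0],[0,0,0]],[[0,0,0],[0,0,0]]]' 0.4;python3 -m pendant '[[[0,0,-15],[0,0,0]],[[0,0,-35],[0,0,0]],[[0,0,-65],[0,0,0]],[[0,0,-95],[0,0,0]],[[0,0,-95],[0,0,0]]]'; python3 to.py .4815 .3252 .2 -101.1
```

```text
time_s: 24.7
tcp_pos: [0.484, -0.0309, 0.1277]
ee_rot: [[-0.999, 0.039, 0.002], [0.039, 0.999, 0.0], [-0.002, 0.001, -1.0]]
wrist_force: [0.3, -0.4, 3.4]
gripper_width: 0.134
gripper_force: 30.0
time_s: 25.0
tcp_pos: [0.483, -0.031, 0.1268]
ee_rot: [[-0.999, 0.04, -0.0], [0.04, 0.999, 0.0], [0.0, 0.0, -1.0]]
wrist_force: [0.6, -0.4, -0.2]
gripper_width: 0.325
gripper_force: 0.0
time_s: 25.5
tcp_pos: [0.4854, -0.0307, 0.226]
ee_rot: [[-0.999, 0.039, 0.009], [0.039, 0.999, 0.002], [-0.009, 0.002, -1.0]]
wrist_force: [0.3, 0.5, 0.2]
gripper_width: 0.396
gripper_force: 0.0
([18.0, 355.4, 26.6], [-0.005, 0.009, -1.416])
j [ 1.560e+01  1.200e+01 -2.440e+01  1.000e-01 -5.300e+01 -1.079e+02] p [ 0.4854 -0.0307  0.226 ] F [0.3 0.5 0.2] t 25.5
```

```bash
python3 -m pendant '[[[2,35,0],[0,0,-0.142]],[[4,71,2],[0,0,-0.283]],[[6,107,5],[0,0,-0.425]],[[8,143,8],[0,0,-0.566]],[[9,179,11],[0,0,-0.708]],[[11,215,14],[0,0,-0.85]],[[13,251,17],[0,0,-0.99]],[[15,287,20],[0,0,-1.133]],[[17,323,23],[0,0,-1.274]],[[18,355.4,24],[-0.005,0.009,-1.416]]]'; python3 -m pendant '[[[0,0,0],[0,0,0]],[[0,0,0],[0,0,0]]]'; python3 to.py .4815 .3252 .110 -101.1
```

```text
time_s: 26.5
tcp_pos: [0.4786, 0.326, 0.1968]
ee_rot: [[-0.187, -0.982, -0.011], [-0.982, 0.187, -0.003], [0.005, 0.01, -1.0]]
wrist_force: [0.5, -0.3, -0.3]
gripper_width: 0.402
gripper_force: 0.0
time_s: 26.7
tcp_pos: [0.479, 0.3249, 0.1969]
ee_rot: [[-0.194, -0.981, -0.011], [-0.981, 0.194, -0.003], [0.005, 0.01, -1.0]]
wrist_force: [-0.8, -0.4, -0.3]
gripper_width: 0.404
gripper_force: 0.0
([-1.2, -3.3, 86.9], [0.01, -0.005, -0.001])
j [ 50.   22.7 -13.2  -0.4 -54.6 -61. ] p [0.479  0.3249 0.1969] F [-0.8 -0.4 -0.3] t 26.7
```

```bash
python3 -m pendant '[[[-1.2,-2.6,0],[0.01,-0.005,0]],[[-1.2,-2.6,20],[0.01,-0.005,0]],[[-1.2,-2.6,40],[0.01,-0.005,0]],[[-1.2,-2.6,60],[0.01,-0.005,0]],[[-1.2,-2.6,75],[0.01,-0.005,0]],[[-1.2,-2.6,84],[0.01,-0.005,0]],[[-1.2,-2.6,86],[0.01,-0.005,0]],[[-1.2,-2.6,86],[0.01,-0.005,0]]]'; python3 -m pendant '[[[0,0,0],[0,0,0]],[[0,0,0],[0,0,0]],[[0,0,0],[0,0,0]],[[0,0,0],[0,0,0]],[[0,0,0],[0,0,0]]]' 0.05; python3 -m pendant '[[[0,0,-8],[0,0,0]],[[0,0,-20],[0,0,0]],[[0,0,-40],[0,0,0]],[[0,0,-60],[0,0,0]],[[0,0,-80],[0,0,0]],[[0,0,-95],[0,0,0]],[[0,0,-95],[0,0,0]]]';python3 to.py .4799 -.1009 .20 -92.6
```

```text
time_s: 27.5
tcp_pos: [0.4819, 0.325, 0.1125]
ee_rot: [[-0.194, -0.981, 0.003], [-0.981, 0.194, 0.002], [-0.002, -0.002, -1.0]]
wrist_force: [0.1, 0.9, 0.2]
gripper_width: 0.399
gripper_force: 0.0
time_s: 28.0
tcp_pos: [0.4818, 0.3256, 0.1127]
ee_rot: [[-0.194, -0.981, 0.003], [-0.981, 0.194, 0.002], [-0.003, -0.002, -1.0]]
wrist_force: [0.3, -0.4, 2.4]
gripper_width: 0.135
gripper_force: 30.0
time_s: 28.7
tcp_pos: [0.4824, 0.3261, 0.2106]
ee_rot: [[-0.193, -0.981, 0.007], [-0.981, 0.193, 0.006], [-0.007, -0.005, -1.0]]
wrist_force: [0.5, 0.1, -0.7]
gripper_width: 0.136
gripper_force: 30.0
([419.5, -80.0, 7.9], [-0.006, 0.007, -0.149])
j [ 50.   21.8 -12.6   0.1 -55.1 -61.2] p [0.4824 0.3261 0.2106] F [ 0.5  0.1 -0.7] t 28.7
```

```bash
python3 -m pendant '[[[30,-6,0],[0,0,-0.015]],[[74,-14,0],[0,0,-0.03]],[[120,-23,0],[0,0,-0.05]],[[166,-32,0],[0,0,-0.065]],[[212,-40,0],[0,0,-0.08]],[[258,-49,0],[0,0,-0.1]],[[304,-58,0],[0,0,-0.12]],[[350,-67,0],[-0.004,0.004,-0.135]],[[390,-74,3],[-0.006,0.007,-0.149]],[[419.5,-80,6],[-0.006,0.007,-0.149]]]';python3 -m pendant '[[[0,0,0],[0,0,0]],[[0,0,15],[0,0,0]],[[0,0,30],[0,0,0]],[[0,0,44],[0,0,0]],[[0,0,44],[0,0,0]],[[0,0,44],[0,0,0]]]';python3 to.py .4799 -.1009 .1287 -92.6
```

```text
time_s: 29.7
tcp_pos: [0.4777, -0.104, 0.2]
ee_rot: [[-0.047, -0.999, -0.006], [-0.999, 0.048, -0.004], [0.005, 0.005, -1.0]]
wrist_force: [0.4, 0.4, -0.9]
gripper_width: 0.134
gripper_force: 30.0
time_s: 30.3
tcp_pos: [0.4785, -0.1016, 0.1565]
ee_rot: [[-0.045, -0.999, -0.005], [-0.999, 0.045, -0.005], [0.005, 0.005, -1.0]]
wrist_force: [-0.3, -0.2, -0.4]
gripper_width: 0.136
gripper_force: 30.0
([-0.9, -1.5, 27.8], [0.005, -0.005, 0.0])
j [  7.2  17.8 -28.7   0.3 -43.8 -10. ] p [ 0.4785 -0.1016  0.1565] F [-0.3 -0.2 -0.4] t 30.3
```

```bash
python3 -m pendant '[[[-0.9,-1.5,0],[0.005,-0.005,0]],[[-0.9,-1.5,4],[0.005,-0.005,0]],[[-0.9,-1.5,8],[0.005,-0.005,0]],[[-0.9,-1.5,12],[0.005,-0.005,0]],[[-0.9,-1.5,15],[0.005,-0.005,0]],[[-0.9,-1.5,15],[0.005,-0.005,0]]]';python3 to.py .4799 -.1009 .1287 -92.6
```

```text
time_s: 30.9
tcp_pos: [0.4796, -0.1013, 0.1409]
ee_rot: [[-0.046, -0.999, -0.001], [-0.999, 0.046, 0.0], [-0.0, 0.001, -1.0]]
wrist_force: [1.4, -0.4, -1.3]
gripper_width: 0.129
gripper_force: 30.0
([-0.4, -0.3, 12.2], [0.001, 0.0, -0.001])
j [  7.1  19.1 -29.5  -0.  -41.4  -9.7] p [ 0.4796 -0.1013  0.1409] F [ 1.4 -0.4 -1.3] t 30.9
```

```bash
python3 -m pendant '[[[-0.3,-0.2,3],[0,0,0]],[[-0.3,-0.2,6],[0,0,0]],[[-0.3,-0.2,9],[0,0,0]],[[-0.3,-0.2,12],[0,0,0]],[[-0.3,-0.2,13.5],[0,0,0]],[[-0.3,-0.2,13.5],[0,0,0]]]';python3 -m pendant '[[[0,0,0],[0,0,0.14]],[[0,0,0],[0,0,0.28]],[[0,0,0],[0,0,0.42]],[[0,0,0],[0,0,0.56]],[[0,0,0],[0,0,0.7]],[[0,0,0],[0,0,0.84]],[[0,0,0],[0,0,0.98]]]'; python3 to.py .4799 -.1009 .1287 -182.6
```

```text
time_s: 31.5
tcp_pos: [0.4801, -0.101, 0.1286]
ee_rot: [[-0.046, -0.999, 0.0], [-0.999, 0.046, 0.0], [-0.0, -0.0, -1.0]]
wrist_force: [-1.4, 1.2, 4.6]
gripper_width: 0.136
gripper_force: 30.0
time_s: 32.2
tcp_pos: [0.4809, -0.101, 0.1286]
ee_rot: [[-0.858, -0.514, 0.002], [-0.514, 0.858, 0.0], [-0.002, -0.001, -1.0]]
wrist_force: [-0.1, 0.1, 3.1]
gripper_width: 0.136
gripper_force: 30.0
([0.8, 0.6, -0.1], [-0.001, 0.002, 0.585])
j [  7.1  20.2 -30.2   0.  -39.4 -66.2] p [ 0.4809 -0.101   0.1286] F [-0.1  0.1  3.1] t 32.2
```

```bash
python3 -m pendant '[[[0,0,0],[0,0,0.14]],[[0,0,0],[0,0,0.28]],[[0,0,0],[0,0,0.42]],[[0,0,0],[0,0,0.54]],[[0,0,0],[0,0,0.585]],[[0,0,0],[0,0,0.585]],[[0,0,0],[0,0,0.585]]]';python3 -m pendant '[[[0,0,0],[0,0,0]],[[0,0,0],[0,0,0]],[[0,0,0],[0,0,0]]]' 0.4;python3 -m pendant '[[[0,0,-15],[0,0,0]],[[0,0,-35],[0,0,0]],[[0,0,-75],[0,0,0]],[[30,0,-115],[0,0,0]],[[60,0,-150],[0,0,0]],[[90,0,-170],[0,0,0]],[[100,0,-170],[0,0,0]]]'
python3 - <<'E'
from fit import *
a=Cam("top");b=Cam("scene")
A=cv2.resize(a.im[210:245,225:345],None,fx=5,fy=5,interpolation=2);B=cv2.resize(b.im[180:250,310:430],None,fx=4,fy=4,interpolation=2)
T=cv2.resize(a.im[190:260,355:435],None,fx=4,fy=4,interpolation=2)
C=np.zeros((A.shape[0]+280,800,3),np.uint8);C[:A.shape[0],:600]=A;C[A.shape[0]:,:480]=B;C[A.shape[0]:,480:800]=T
cv2.imwrite("pics/p8.png",C)
cv2.imwrite("pics/p9.png",cv2.resize(b.im[145:225,230:330],None,fx=7,fy=7,interpolation=2))
E
```

```text
time_s: 32.9
tcp_pos: [0.4809, -0.101, 0.1286]
ee_rot: [[-0.999, 0.039, 0.002], [0.039, 0.999, 0.0], [-0.002, 0.0, -1.0]]
wrist_force: [0.3, 0.4, 3.7]
gripper_width: 0.134
gripper_force: 30.0
time_s: 33.2
tcp_pos: [0.4797, -0.1009, 0.1275]
ee_rot: [[-0.999, 0.04, -0.001], [0.04, 0.999, 0.0], [0.001, 0.0, -1.0]]
wrist_force: [-0.1, 0.2, -0.1]
gripper_width: 0.321
gripper_force: 0.0
time_s: 33.9
tcp_pos: [0.3789, -0.097, 0.3005]
ee_rot: [[-0.999, 0.04, 0.007], [0.04, 0.999, 0.001], [-0.007, 0.002, -1.0]]
wrist_force: [0.4, -0.2, -0.7]
gripper_width: 0.397
gripper_force: 0.0
```

View pics/p8.png

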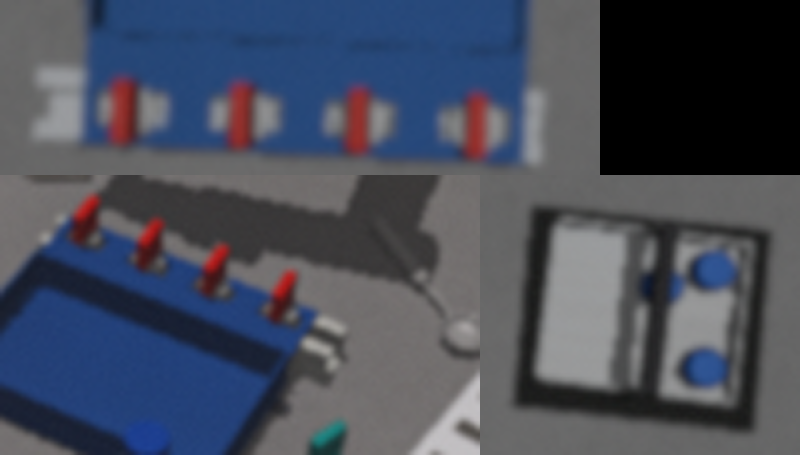

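View pics/p9.png

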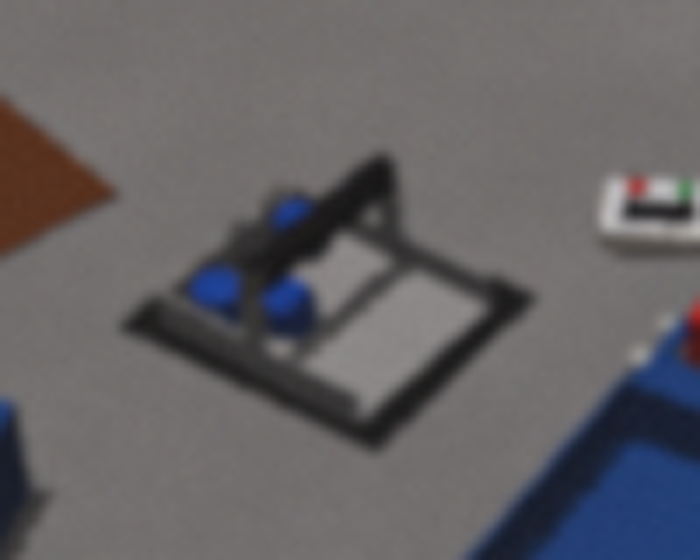

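All four bolts are seated with wings square across the rail (crop columns ~122, 240, 358 and 477). The tray is still on its mat with its open end towards the basket (+y). It holds three caps, all at the closed end. The bar is at crop ~(653,310).

```bash
cat > tr.py <<'E'
from h import *
a=Cam("top");s=Cam("scene")
q=lambda x,y:(355+(x-480+.5)/4-.5,190+(y-175+.5)/4-.5)
M=[a.at(q(*p),.003)[:2] for p in [(535,207),(770,232),(752,430),(516,404)]]
print("mat corners",np.round(M,4).tolist(),"c",np.mean(M,0))
e=np.array(M);print("sides",np.linalg.norm(e-np.roll(e,-1,0),axis=1)); d=(e[3]-e[2]+e[0]-e[1]);print("mat y-yaw",np.degrees(np.arctan2(d[1],d[0])))
for p in [(662,222),(645,398),(653,310)]:print("bar",a.at(q(*p),.083))
P=[a.at(q(*p),.004)[:2] for p in [(553,216),(537,385)]];print("pan +y edge",P)
w=lambda x,y:(230+(x+.5)/7-.5,145+(y+.5)/7-.5)
for p in [(382,165),(250,255),(318,210)]:print("scene bar",s.at(w(*p),.08))
E
python3 tr.py
```

```text
mat corners [[0.5972, -0.2538], [0.5774, -0.4386], [0.4224, -0.4213], [0.4421, -0.2376]] c [ 0.5097782  -0.33780405]
sides [0.18582865 0.15605056 0.18479641 0.15588286]
mat y-yaw 83.88304843051417
bar [ 0.57798819 -0.33695998  0.083     ]
bar [ 0.44910333 -0.32258219  0.083     ]
bar [ 0.51325337 -0.32937325  0.083     ]
pan +y edge [array([ 0.58992933, -0.26780408]), array([ 0.45699872, -0.25397664])]
scene bar [ 0.46127584 -0.32694071  0.08      ]
scene bar [ 0.5655938  -0.35054012  0.08      ]
scene bar [ 0.51380607 -0.33793519  0.08      ]
```

```bash
python3 to.py .514 -.333 .2 174
```

```text
([-143.1, -230.6, 96.8], [0.0, -0.001, 0.065])
j [   9.7   -1.7  -28.7   -0.   -63.1 -102. ] p [ 0.3803 -0.0969  0.2969] F [ 0.8 -0.2 -0. ] t 34.1
```

```bash
python3 -m pendant '[[[-16,-25,0],[0,0,0.01]],[[-34,-55,5],[0,0,0.02]],[[-52,-85,20],[0,0,0.03]],[[-70,-114,35],[0,0,0.04]],[[-88,-143,50],[0,0,0.05]],[[-106,-172,65],[0,0,0.06]],[[-124,-200,80],[0,0,0.065]],[[-138,-222,92],[0,0,0.065]],[[-143.1,-230.6,96.8],[0,0,0.065]],[[-143.1,-230.6,96.8],[0,0,0.065]]]' 1.0; python3 to.py .514 -.333 .124 174
python3 - <<'E'
from fit import *
a=Cam("top");b=Cam("scene")
A=cv2.resize(a.im[185:265,350:440],None,fx=4.4,fy=4.4,interpolation=2);B=cv2.resize(b.im[130:210,230:320],None,fx=4.4,fy=4.4,interpolation=2)
cv2.imwrite("pics/p10.png",np.hstack([A,B]))
E
```

```text
time_s: 35.1
tcp_pos: [0.514, -0.334, 0.1976]
ee_rot: [[-0.994, 0.107, -0.005], [0.107, 0.994, 0.002], [0.005, 0.002, -1.0]]
wrist_force: [-0.4, 0.1, 0.3]
gripper_width: 0.993
gripper_force: 0.0
([-0.3, 0.9, 73.6], [0.002, -0.005, -0.002])
j [-17.9  25.5  -8.5  -0.  -56.3 -78.2] p [ 0.514  -0.334   0.1976] F [-0.4  0.1  0.3] t 35.1
```

View pics/p10.png

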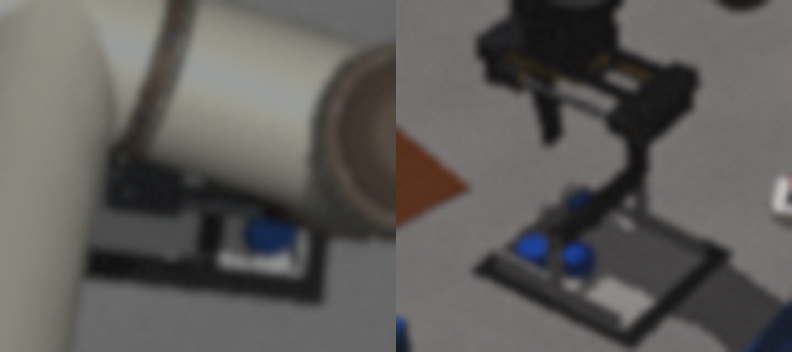

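The open gripper straddles the bar, and the tray hasn't moved. I'll descend, grip and lift a little.

```bash
python3 -m pendant '[[[0,0.9,15],[0,-0.005,0]],[[0,0.9,30],[0,-0.005,0]],[[0,0.9,45],[0,-0.005,0]],[[0,0.9,58],[0,-0.005,0]],[[0,0.9,66],[0,-0.005,0]],[[0,0.9,73],[0,-0.005,0]],[[0,0.9,73],[0,-0.005,0]]]'; python3 -m pendant '[[[0,0,0],[0,0,0]],[[0,0,0],[0,0,0]],[[0,0,0],[0,0,0]],[[0,0,0],[0,0,0]],[[0,0,0],[0,0,0]],[[0,0,0],[0,0,0]],[[0,0,0],[0,0,0]],[[0,0,0],[0,0,0]]]' 0.05;python3 to.py .514 -.333 .2 174
```

```text
time_s: 35.9
tcp_pos: [0.5137, -0.3319, 0.1274]
ee_rot: [[-0.994, 0.105, 0.004], [0.105, 0.994, 0.0], [-0.004, 0.001, -1.0]]
wrist_force: [-0.5, -0.2, -0.0]
gripper_width: 1.002
gripper_force: 0.0
time_s: 36.7
tcp_pos: [0.5141, -0.3322, 0.1281]
ee_rot: [[-0.994, 0.105, 0.006], [0.105, 0.994, -0.0], [-0.006, 0.0, -1.0]]
wrist_force: [-0.9, 0.1, 0.4]
gripper_width: 0.356
gripper_force: 0.0
([-0.4, -0.8, -71.9], [0.0, 0.006, -0.0])
j [-17.8  29.7 -13.   -0.1 -47.  -78.2] p [ 0.5141 -0.3322  0.1281] F [-0.9  0.1  0.4] t 36.7
```

```bash
python3 -m pendant '[[[0,0,0],[0,0,0]],[[0,0,0],[0,0,0]],[[0,0,0],[0,0,0]],[[0,0,0],[0,0,0]],[[0,0,0],[0,0,0]],[[0,0,0],[0,0,0]],[[0,0,0],[0,0,0]],[[0,0,0],[0,0,0]]]' 0.05;python3 to.py .514 -.333 .2 174
```

```text
time_s: 37.5
tcp_pos: [0.5141, -0.3323, 0.1281]
ee_rot: [[-0.994, 0.105, 0.006], [0.105, 0.994, -0.0], [-0.005, 0.0, -1.0]]
wrist_force: [0.5, -0.7, -0.2]
gripper_width: 0.158
gripper_force: 29.9
([-0.4, -0.7, -71.9], [0.0, 0.005, -0.0])
j [-17.8  29.7 -13.   -0.1 -47.  -78.2] p [ 0.5141 -0.3323  0.1281] F [ 0.5 -0.7 -0.2] t 37.5
```

```bash
python3 -m pendant '[[[0,0,-4],[0,0,0]],[[0,0,-14],[0,0,0]],[[0,0,-28],[0,0,0]],[[0,0,-44],[0,0,0]],[[0,0,-62],[0,0,0]],[[0,0,-80],[0,0,0]],[[0,0,-94],[0,0,0]],[[0,0,-102],[0,0,0]],[[0,0,-102],[0,0,0]]]';python3 to.py .612 -.052 .228 177.4
```

```text
time_s: 38.4
tcp_pos: [0.514, -0.3324, 0.2322]
ee_rot: [[-0.994, 0.105, 0.009], [0.105, 0.994, -0.001], [-0.009, -0.001, -1.0]]
wrist_force: [0.0, 0.3, -3.2]
gripper_width: 0.163
gripper_force: 29.9
([-68.0, 289.1, 4.7], [-0.001, 0.009, -0.06])
j [-17.8  23.3  -6.6  -0.1 -59.6 -78.2] p [ 0.514  -0.3324  0.2322] F [ 0.   0.3 -3.2] t 38.4
```

```bash
python3 -m pendant '[[[-2,8,0],[0,0,-0.001]],[[-5,22,0],[0,0,-0.004]],[[-9,38,0],[0,0,-0.008]],[[-13,56,0],[0,0,-0.012]],[[-17,74,0],[0,0,-0.016]],[[-22,92,0],[0,0,-0.02]],[[-26,110,1],[0,0,-0.024]],[[-30,128,1],[0,0,-0.028]],[[-34,146,1],[0,0,-0.032]],[[-38,164,1],[0,0,-0.036]]]';python3 to.py .612 -.052 .228 177.4
```

```text
time_s: 39.4
tcp_pos: [0.5688, -0.1708, 0.2288]
ee_rot: [[-0.998, 0.067, 0.005], [0.067, 0.998, 0.0], [-0.004, 0.0, -1.0]]
wrist_force: [0.7, 0.5, -2.8]
gripper_width: 0.155
gripper_force: 29.9
([-35.1, 121.4, 1.0], [0.0, 0.004, -0.022])
j [ -1.1  21.9  -9.4  -0.  -58.4 -92.8] p [ 0.5688 -0.1708  0.2288] F [ 0.7  0.5 -2.8] t 39.4
```

```bash
python3 -m pendant '[[[-6,18,0],[0,0,-0.003]],[[-12,36,0],[0,0,-0.006]],[[-17,54,0],[0,0,-0.009]],[[-22,72,0],[0,0,-0.012]],[[-26,88,0],[0,0,-0.015]],[[-30,102,0],[0,0,-0.018]],[[-33,112,0],[0,0,-0.02]],[[-35,119,0],[0,0.004,-0.022]],[[-35,121.4,0],[0,0.004,-0.022]],[[-35,121.4,0],[0,0.004,-0.022]]]';python3 to.py .612 -.052 .228 177.4
python3 - <<'E'
from fit import *
a=Cam("top");b=Cam("scene")
A=cv2.resize(a.im[140:260,225:345],None,fx=3.3,fy=3.3,interpolation=2);B=cv2.resize(b.im[120:240,270:390],None,fx=3.3,fy=3.3,interpolation=2)
cv2.imwrite("pics/p11.png",np.hstack([A,B]))
E
```

```text
time_s: 40.4
tcp_pos: [0.6118, -0.0544, 0.2295]
ee_rot: [[-0.999, 0.047, 0.001], [0.047, 0.999, -0.0], [-0.001, -0.0, -1.0]]
wrist_force: [0.3, -0.4, -3.0]
gripper_width: 0.163
gripper_force: 29.9
([-0.1, 2.4, 1.5], [-0.0, 0.001, -0.002])
j [  10.    23.8   -6.3    0.   -59.9 -102.7] p [ 0.6118 -0.0544  0.2295] F [ 0.3 -0.4 -3. ] t 40.4
```

View pics/p11.png

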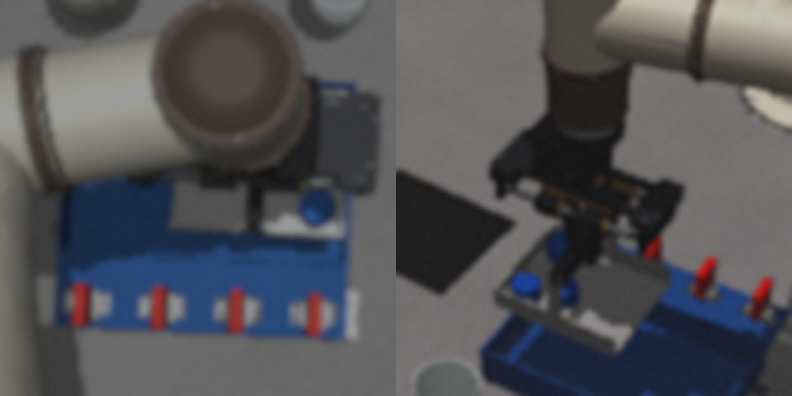

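The tray is level over the basket with all three caps still at its closed end. I'll tip about the bar, first by 14 degrees to check the direction.

```bash
python3 -m pendant '[[[0,2.7,0.1],[0.05,0,0]],[[0,5.5,0.3],[0.1,0,0]],[[0,8.2,0.6],[0.15,0,0]],[[0,10.9,1.1],[0.2,0,0]],[[0,13.6,1.7],[0.25,0,0]],[[0,13.6,1.7],[0.25,0,0]]]';python3 to.py .612 -.052 .228 177.4
```

```text
time_s: 41.1
tcp_pos: [0.612, -0.0406, 0.2273]
ee_rot: [[-0.999, 0.045, -0.011], [0.046, 0.968, -0.248], [-0.0, -0.248, -0.969]]
wrist_force: [0.0, -0.4, -4.4]
gripper_width: 0.155
gripper_force: 29.9
([-0.5, -11.2, 2.1], [-0.25, 0.0, -0.001])
j [  16.2   24.3  -12.7   15.9  -58.7 -117.8] p [ 0.612  -0.0406  0.2273] F [ 0.  -0.4 -4.4] t 41.1
```

```bash
python3 -m pendant '[[[0,2.7,0.1],[0.05,0,0]],[[0,5.5,0.3],[0.1,0,0]],[[0,8.2,0.6],[0.15,0,0]],[[0,10.9,1.1],[0.2,0,0]],[[0,13.6,1.7],[0.25,0,0]],[[0,16.3,2.5],[0.3,0,0]],[[0,18.9,3.3],[0.35,0,0]],[[0,21.4,4.3],[0.4,0,0]],[[0,23.9,5.5],[0.45,0,0]],[[0,26.4,6.7],[0.5,0,0]]]';python3 to.py .612 -.052 .228 177.4
```

```text
time_s: 42.1
tcp_pos: [0.6141, -0.0174, 0.2153]
ee_rot: [[-0.999, 0.037, -0.031], [0.048, 0.731, -0.68], [-0.003, -0.681, -0.732]]
wrist_force: [0.4, 0.2, -3.5]
gripper_width: 0.161
gripper_force: 29.9
([0.4, -34.0, 14.3], [-0.749, 0.002, -0.004])
j [  23.9   29.7  -21.5   41.2  -67.6 -142.9] p [ 0.6141 -0.0174  0.2153] F [ 0.4  0.2 -3.5] t 42.1
```

```bash
python3 -m pendant '[[[0,2.7,0.1],[0.05,0,0]],[[0,5.5,0.3],[0.1,0,0]],[[0,8.2,0.6],[0.15,0,0]],[[0,10.9,1.1],[0.2,0,0]],[[0,13.6,1.7],[0.25,0,0]],[[0,13.6,1.7],[0.25,0,0]],[[0,13.6,1.7],[0.25,0,0]],[[0,13.6,1.7],[0.25,0,0]],[[0,13.6,1.7],[0.25,0,0]]]';python3 to.py .612 -.052 .228 177.4
python3 - <<'E'
from fit import *
a=Cam("top");b=Cam("scene")
A=cv2.resize(a.im[140:260,225:345],None,fx=3.3,fy=3.3,interpolation=2);B=cv2.resize(b.im[140:280,270:410],None,fx=2.829,fy=2.829,interpolation=2)
cv2.imwrite("pics/p12.png",np.hstack([A,B[:396,:396]]))
E
```

```text
time_s: 43.0
tcp_pos: [0.6142, -0.0083, 0.2049]
ee_rot: [[-0.999, 0.028, -0.039], [0.048, 0.541, -0.84], [-0.003, -0.841, -0.541]]
wrist_force: [0.7, -0.7, -2.6]
gripper_width: 0.157
gripper_force: 29.9
([0.1, -43.1, 24.3], [-0.999, 0.001, -0.003])
j [  26.2   34.2  -23.9   49.5  -75.7 -151.7] p [ 0.6142 -0.0083  0.2049] F [ 0.7 -0.7 -2.6] t 43.0
```

View pics/p12.png

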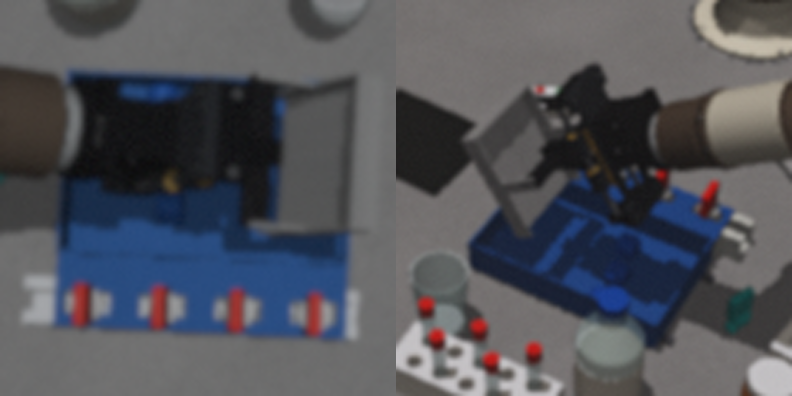

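The tray is empty, with its inner floor plain grey, and blue caps lie in the basket. I'll level it and head back.

```bash
python3 -m pendant '[[[0,-5.5,0.3],[-0.1,0,0]],[[0,-10.9,1.1],[-0.2,0,0]],[[0,-16.3,2.5],[-0.3,0,0]],[[0,-21.4,4.3],[-0.4,0,0]],[[0,-26.4,6.7],[-0.5,0,0]],[[0,-31.1,9.6],[-0.6,0,0]],[[0,-35.4,12.9],[-0.7,0,0]],[[0,-39.5,16.7],[-0.8,0,0]],[[0,-43.1,20.8],[-0.9,0,0]],[[0,-46.3,25.3],[-1,0,0]]]'; python3 -m pendant '[[[0,0,0],[0,0,0]],[[0,0,0],[0,0,0]]]';python3 to.py .510 -.3375 .228 174
```

```text
time_s: 44.1
tcp_pos: [0.6111, -0.0544, 0.2303]
ee_rot: [[-0.999, 0.046, 0.001], [0.046, 0.999, 0.004], [-0.001, 0.004, -1.0]]
wrist_force: [-0.6, -0.6, -2.2]
gripper_width: 0.159
gripper_force: 29.9
time_s: 44.3
tcp_pos: [0.6114, -0.0551, 0.2298]
ee_rot: [[-0.999, 0.048, 0.0], [0.048, 0.999, -0.002], [-0.001, -0.002, -1.0]]
wrist_force: [-0.2, 0.0, -2.3]
gripper_width: 0.159
gripper_force: 29.9
([87.6, -287.0, 2.3], [-0.002, 0.001, 0.056])
j [ 1.000e+01  2.370e+01 -6.400e+00  1.000e-01 -5.990e+01 -1.028e+02] p [ 0.6114 -0.0551  0.2298] F [-0.2  0.  -2.3] t 44.3
```

```bash
python3 - <<'E'
from fit import *
for n,b in(("top",(350,185,440,265)),("scene",(225,145,310,215))):
    a=Cam(n);g=a.im.max(2);x0,y0,x1,y1=b;m=np.zeros(g.shape,np.uint8);m[y0:y1,x0:x1]=g[y0:y1,x0:x1]<48
    k,l,st,ce=cv2.connectedComponentsWithStats(m);i=1+np.argmax(st[1:,4]);h=cv2.findContours((l==i).astype(np.uint8),0,1)[0][0]
    pts=np.array([a.at(p,.003)[:2] for p in h[:,0].astype(float)],np.float32);print(n,st[i],cv2.minAreaRect(pts*1000),a.at(ce[i],.003))
E
```

```text
top [ 365  199   62   54 2832] ((509.9305419921875, -336.3530578613281), (184.44786071777344, 152.5163116455078), 83.80207061767578) [ 0.50942827 -0.33715749  0.003     ]
scene [ 249  172   56   36 1064] ((514.5435180664062, -336.80364990234375), (182.3419952392578, 151.42034912109375), 84.0088119506836) [ 0.51709724 -0.3340691   0.003     ]
```

```bash
python3 -m pendant '[[[4,-14,0],[0,0,0.003]],[[11,-38,0],[0,0,0.008]],[[20,-66,0],[0,0,0.013]],[[29,-96,0],[0,0,0.019]],[[38,-126,0],[0,0,0.025]],[[47,-156,0],[0,0,0.031]],[[57,-186,0],[0,0,0.037]],[[66,-216,0],[0,0,0.043]],[[75,-246,0],[0,0,0.05]],[[83,-270,0],[0,0,0.056]]]'; python3 to.py .510 -.3385 .129 174
```

```text
time_s: 45.4
tcp_pos: [0.515, -0.3213, 0.2291]
ee_rot: [[-0.995, 0.103, -0.0], [0.103, 0.995, -0.0], [0.0, -0.001, -1.0]]
wrist_force: [0.2, -0.3, -3.0]
gripper_width: 0.158
gripper_force: 29.9
([3.2, -17.5, 100.1], [-0.001, -0.0, 0.002])
j [-16.7  23.2  -7.3   0.  -59.5 -79.2] p [ 0.515  -0.3213  0.2291] F [ 0.2 -0.3 -3. ] t 45.4
```

```bash
python3 -m pendant '[[[2.2,-12,8],[0,0,0.002]],[[2.2,-16,24],[0,0,0.002]],[[2.2,-16,42],[0,0,0.002]],[[2.2,-16,60],[0,0,0.002]],[[2.2,-16,75],[0,0,0.002]],[[2.2,-16,86],[0,0,0.002]],[[2.2,-16,93],[0,0,0.002]],[[2.2,-16,95],[0,0,0.002]],[[2.2,-16,95],[0,0,0.002]]]'; python3 to.py .511 -.337 .128 174
```

```text
time_s: 46.3
tcp_pos: [0.5127, -0.3358, 0.1346]
ee_rot: [[-0.995, 0.104, 0.002], [0.104, 0.995, -0.0], [-0.002, -0.0, -1.0]]
wrist_force: [1.0, -0.1, -2.0]
gripper_width: 0.16
gripper_force: 29.9
([1.6, -1.4, 6.5], [-0.0, 0.002, 0.0])
j [-18.1  29.4 -12.5  -0.  -48.1 -77.9] p [ 0.5127 -0.3358  0.1346] F [ 1.  -0.1 -2. ] t 46.3
```

```bash
python3 -m pendant '[[[1,-1,1.5],[0,0,0]],[[1.6,-1.4,3],[0,0.002,0]],[[1.6,-1.4,4.5],[0,0.002,0]],[[1.6,-1.4,6],[0,0.002,0]],[[1.6,-1.4,7],[0,0.002,0]],[[1.6,-1.4,7],[0,0.002,0]]]'; python3 to.py .511 -.337 .128 174
```

```text
time_s: 46.9
tcp_pos: [0.5109, -0.3373, 0.1281]
ee_rot: [[-0.994, 0.105, 0.0], [0.105, 0.994, -0.0], [-0.0, -0.0, -1.0]]
wrist_force: [-0.6, -0.7, 1.8]
gripper_width: 0.158
gripper_force: 29.9
([-0.0, 0.3, 0.1], [-0.0, 0.0, -0.0])
j [-18.3  29.8 -12.9   0.  -47.3 -77.7] p [ 0.5109 -0.3373  0.1281] F [-0.6 -0.7  1.8] t 46.9
```

Contact is made, with the force now upward. I'll release, retreat and take the final look.

```bash
python3 -m pendant '[[[0,0,0],[0,0,0]],[[0,0,0],[0,0,0]],[[0,0,0],[0,0,0]],[[0,0,0],[0,0,0]],[[0,0,0],[0,0,0]],[[0,0,0],[0,0,0]],[[0,0,0],[0,0,0]],[[0,0,0],[0,0,0]]]' 0.7;python3 -m pendant '[[[0,0,-10],[0,0,0]],[[0,0,-30],[0,0,0]],[[0,0,-60],[0,0,0]],[[0,0,-100],[0,0,0]],[[40,0,-135],[0,0,0]],[[80,0,-165],[0,0,0]],[[110,0,-180],[0,0,0]],[[130,30,-180],[0,0,0]],[[130,60,-180],[0,0,0]]]'
python3 - <<'E'
from fit import *
a=Cam("top");b=Cam("scene")
A=cv2.resize(a.im[155:260,230:435],None,fx=3.5,fy=3.5,interpolation=2);B=cv2.resize(b.im[145:265,230:430],None,fx=2,fy=1.9,interpolation=2)
B=B[:228];A=np.pad(A,((0,0),(0,800-A.shape[1]),(0,0)));B=np.pad(B,((0,0),(0,800-B.shape[1]),(0,0)))
C=np.vstack([A,B]);print(C.shape);cv2.imwrite("pics/p13.png",C[:600])
E
```

```text
time_s: 47.7
tcp_pos: [0.5108, -0.3371, 0.1275]
ee_rot: [[-0.994, 0.105, -0.0], [0.105, 0.994, 0.0], [0.001, 0.0, -1.0]]
wrist_force: [-0.1, 0.5, -0.5]
gripper_width: 0.686
gripper_force: 0.0
time_s: 48.6
tcp_pos: [0.3853, -0.2634, 0.3094]
ee_rot: [[-0.994, 0.108, 0.002], [0.108, 0.994, -0.0], [-0.002, 0.0, -1.0]]
wrist_force: [0.0, 0.3, -0.2]
gripper_width: 0.7
gripper_force: 0.0
(596, 800, 3)
```

View pics/p13.png

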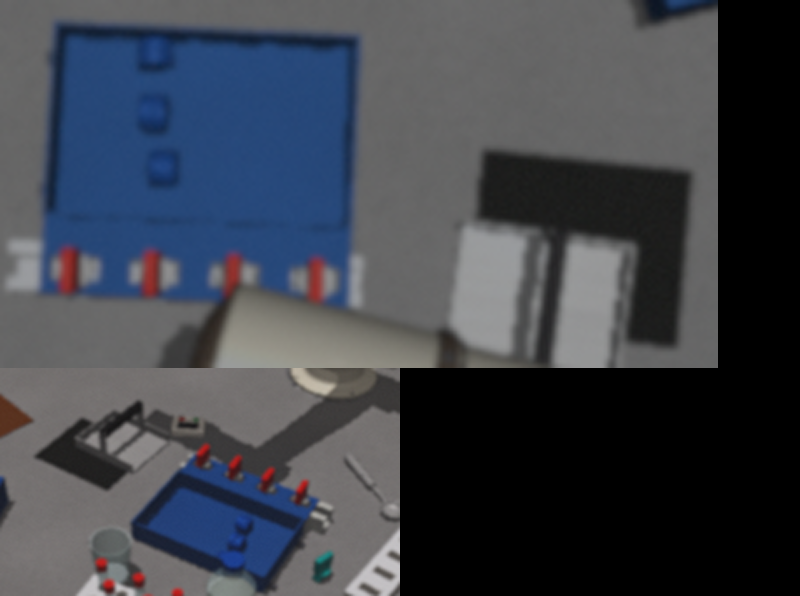

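Three caps are in the basket and all the bolts are still square. The tray, though, was knocked while I retreated: it now sits off the mat towards -x and +y (pan corner at crop (460,222)). I'll clear the arm and find the tray by comparing with the first picture, since its grasp pose there is known.

```bash
python3 -m pendant '[[[0,20,0],[0,0,0]],[[0,50,0],[0,0,0]],[[0,85,0],[0,0,0]],[[0,120,0],[0,0,0]],[[0,155,0],[0,0,0]],[[0,190,0],[0,0,0]],[[0,220,0],[0,0,0]],[[0,240,0],[0,0,0]],[[0,240,0],[0,0,0]]]' | head -2
cat > loc.py <<'E'
from fit import *
def pan(c,im,b,th):
    g=im.min(2);x0,y0,x1,y1=b;m=np.zeros(g.shape,np.uint8);m[y0:y1,x0:x1]=g[y0:y1,x0:x1]>th
    k,l,st,ce=cv2.connectedComponentsWithStats(m);p=np.argwhere(np.isin(l,[i for i in range(1,k) if st[i,4]>25]))[:,::-1].astype(float)
    w=np.array([c.at(q,.006)[:2] for q in p],np.float32);R=cv2.minAreaRect(w*1000);return np.round(R[0],1),np.round(R[1],1),round(R[2],1),len(p)
if __name__=="__main__":
    a=Cam("top");s=Cam("scene");cv2.imwrite("pics/top1.png",a.im);cv2.imwrite("pics/scene1.png",s.im)
    for th in(105,120):
        print("top old",pan(a,cv2.imread("pics/top0.png"),(364,198,428,256),th),"new",pan(a,a.im,(345,190,430,275),th))
E
python3 loc.py
```

```text
time_s: 49.6
tcp_pos: [0.4137, -0.0236, 0.3083]
top old (array([ 515.4, -333.3]), array([146.1, 125.9]), 82.4, 1104) new (array([ 432.7, -286.9]), array([189.9, 184.7]), 79.9, 1719)
top old (array([ 514.4, -332.4]), array([142.2, 121. ]), 82.3, 902) new (array([ 434.8, -276.4]), array([171.3, 175.3]), 81.2, 1363)
```

```bash
python3 - <<'E'
from loc import *
a=Cam("top");g=a.im.min(2)[190:290,335:435]
k,l,st,ce=cv2.connectedComponentsWithStats((g>120).astype(np.uint8))
for i in range(1,k):
    if st[i,4]>15:print(st[i][:2]+[335,190],st[i][2:],ce[i]+[335,190])
for th in(105,120):print(pan(a,a.im,(357,205,425,265),th))
E
```

```text
[357 219] [ 23  42 722] [367.96952909 239.64265928]
[388 224] [ 19  41 585] [396.98803419 244.14871795]
[340 267] [ 26  22 230] [352.86956522 278.07826087]
(array([ 460.8, -296. ]), array([158.6, 142.6]), 89.6, 1568)
(array([ 458. , -294.3]), array([146., 124.]), 81.2, 1307)
```

```bash
python3 to.py .4577 -.2942 .22 173
```

```text
([-72.6, -262.5, 87.8], [0.0, -0.0, 0.017])
j [ 1.920e+01  1.000e-01 -2.530e+01 -0.000e+00 -6.460e+01 -1.152e+02] p [ 0.4131 -0.0256  0.3079] F [-0.2  0.1 -0.1] t 49.75
```

```bash
python3 -m pendant '[[[-6,-20,0],[0,0,0]],[[-14,-50,5],[0,0,0]],[[-23,-83,15],[0,0,0]],[[-32,-116,28],[0,0,0]],[[-41,-149,42],[0,0,0.01]],[[-50,-182,56],[0,0,0.017]],[[-60,-215,70],[0,0,0.017]],[[-68,-245,82],[0,0,0.017]],[[-72.6,-262.5,87.8],[0,0,0.017]],[[-72.6,-262.5,87.8],[0,0,0.017]]]' 1.0 | head -2; python3 to.py .4577 -.2942 .128 173
```

```text
time_s: 50.75
tcp_pos: [0.4567, -0.2967, 0.2182]
([-1.0, 2.6, 90.2], [0.0, -0.003, -0.005])
j [-15.9  18.2 -16.9   0.  -55.1 -81.3] p [ 0.4567 -0.2967  0.2182] F [-0.7 -0.2 -0. ] t 50.75
```

```bash
python3 -m pendant '[[[-1,2,15],[0,0,0]],[[-1,2,35],[0,0,0]],[[-1,2,55],[0,0,0]],[[-1,2,70],[0,0,0]],[[-1,2,82],[0,-0.003,0]],[[-1,2,89],[0,-0.003,0]],[[-1,2,90],[0,-0.003,0]]]'; python3 -m pendant '[[[0,0,0],[0,0,0]],[[0,0,0],[0,0,0]],[[0,0,0],[0,0,0]],[[0,0,0],[0,0,0]],[[0,0,0],[0,0,0]],[[0,0,0],[0,0,0]],[[0,0,0],[0,0,0]],[[0,0,0],[0,0,0]],[[0,0,0],[0,0,0]],[[0,0,0],[0,0,0]]]' 0.05; python3 -m pendant '[[[0,0,0],[0,0,0]],[[0,0,0],[0,0,0]],[[0,0,0],[0,0,0]],[[0,0,0],[0,0,0]],[[0,0,0],[0,0,0]],[[0,0,0],[0,0,0]]]'; python3 to.py .511 -.337 .165 174
```

```text
time_s: 51.45
tcp_pos: [0.4583, -0.2919, 0.1293]
ee_rot: [[-0.992, 0.122, 0.001], [0.122, 0.992, 0.0], [-0.001, 0.0, -1.0]]
wrist_force: [-0.0, -0.0, -0.4]
gripper_width: 1.002
gripper_force: 0.0
time_s: 52.45
tcp_pos: [0.4588, -0.292, 0.1297]
ee_rot: [[-0.993, 0.122, 0.002], [0.122, 0.993, -0.0], [-0.002, 0.0, -1.0]]
wrist_force: [0.1, -1.7, 0.3]
gripper_width: 0.174
gripper_force: 0.4
time_s: 53.05
tcp_pos: [0.4588, -0.2919, 0.1297]
ee_rot: [[-0.993, 0.122, 0.002], [0.122, 0.993, -0.0], [-0.002, 0.0, -1.0]]
wrist_force: [0.0, -1.2, -2.0]
gripper_width: 0.155
gripper_force: 29.9
([-57.4, -38.4, -35.2], [0.0, 0.002, -0.017])
j [-15.4  24.3 -22.8  -0.  -42.8 -81.6] p [ 0.4588 -0.2919  0.1297] F [ 0.  -1.2 -2. ] t 53.05
```

```bash
python3 -m pendant '[[[0,0,-6],[0,0,0]],[[0,0,-18],[0,0,0]],[[0,0,-30],[0,0,0]],[[-10,-7,-37],[0,0,-0.005]],[[-25,-17,-37],[0,0,-0.01]],[[-40,-27,-37],[0,0,-0.015]],[[-52,-35,-36],[0,0,-0.017]],[[-57.4,-38.4,-35],[0,0,-0.017]],[[-57.4,-38.4,-35],[0,0,-0.017]]]'; python3 to.py .511 -.337 .134 174
```

```text
time_s: 53.95
tcp_pos: [0.5113, -0.3372, 0.1651]
ee_rot: [[-0.994, 0.105, 0.003], [0.105, 0.994, -0.0], [-0.003, 0.0, -1.0]]
wrist_force: [-0.4, 0.8, -1.6]
gripper_width: 0.155
gripper_force: 29.9
([0.5, 0.2, 31.1], [0.0, 0.003, -0.001])
j [-18.3  27.3 -10.8  -0.1 -51.7 -77.7] p [ 0.5113 -0.3372  0.1651] F [-0.4  0.8 -1.6] t 53.95
```

```bash
python3 -m pendant '[[[0,0,8],[0,0,0]],[[0,0,18],[0,0,0]],[[0,0,26],[0,0,0]],[[0,0,32],[0,0,0]],[[0,0,32],[0,0,0]]]'|sed -n 2p\;4p;  python3 -m pendant '[[[0,0,1],[0,0,0]],[[0,0,2],[0,0,0]],[[0,0,3],[0,0,0]],[[0,0,3],[0,0,0]]]'|sed -n 2p\;4p
```

```text
tcp_pos: [0.5103, -0.3366, 0.1314]
wrist_force: [-0.7, 0.9, -1.9]
tcp_pos: [0.5112, -0.337, 0.13]
wrist_force: [-0.2, 0.8, -2.1]
```

```bash
python3 -m pendant '[[[0,0,1],[0,0,0]],[[0,0,2],[0,0,0]],[[0,0,2],[0,0,0]]]'|sed -n 2p\;4p;  python3 -m pendant '[[[0,0,1],[0,0,0]],[[0,0,1.5],[0,0,0]],[[0,0,1.5],[0,0,0]]]'|sed -n 2p\;4p
```

```text
tcp_pos: [0.5114, -0.3371, 0.1297]
wrist_force: [-1.8, 2.6, 6.1]
tcp_pos: [0.5115, -0.3372, 0.1297]
wrist_force: [-3.4, 3.3, 11.9]
```

```bash
python3 -m pendant '[[[0,0,-2],[0,0,0]],[[0,0,-2],[0,0,0]]]'|sed -n 4p; python3 -m pendant '[[[0,0,0],[0,0,0]],[[0,0,0],[0,0,0]],[[0,0,0],[0,0,0]],[[0,0,0],[0,0,0]],[[0,0,0],[0,0,0]],[[0,0,0],[0,0,0]],[[0,0,0],[0,0,0]],[[0,0,0],[0,0,0]]]' 0.7|tail -2;python3 -m pendant '[[[0,0,-10],[0,0,0]],[[0,0,-30],[0,0,0]],[[0,0,-60],[0,0,0]],[[0,0,-100],[0,0,0]],[[30,20,-135],[0,0,0]],[[60,50,-165],[0,0,0]],[[90,85,-180],[0,0,0]],[[110,120,-180],[0,0,0]],[[110,160,-180],[0,0,0]],[[110,200,-180],[0,0,0]]]'|head -2;python3 -m pendant '[[[0,50,0],[0,0,0]],[[0,80,0],[0,0,0]],[[0,100,0],[0,0,0]],[[0,100,0],[0,0,0]],[[0,100,0],[0,0,0]]]'|head -2
python3 - <<'E'
from loc import *
a=Cam("top")
for th in(105,120):print(pan(a,a.im,(364,198,428,256),th))
h=cv2.cvtColor(a.im,cv2.COLOR_BGR2HSV)
for i,p in enumerate(sorted(blobs(red(a),15,120,(235,215,335,250)),key=lambda p:p[0])):print("bolt",np.round(p,1),a.at(p,.067))
g=a.im[190:265,355:435].max(2)<48
ys,xs=np.where(g);print("dark extents px",xs.min()+355,xs.max()+355,ys.min()+190,ys.max()+190)
s=Cam("scene");g=s.im.max(2)[145:215,225:310]<48;ys,xs=np.where(g);print("scene dark",xs.min()+225,xs.max()+225,ys.min()+145,ys.max()+145)
E
```

```text
wrist_force: [-2.3, 1.5, 6.5]
gripper_width: 0.686
gripper_force: 0.0
time_s: 57.45
tcp_pos: [0.4214, -0.1254, 0.3097]
time_s: 57.95
tcp_pos: [0.4327, -0.027, 0.3087]
(array([ 513.4, -335.4]), array([146.3, 126.3]), 83.8, 1419)
(array([ 512.6, -334.3]), array([142.1, 122.1]), 84.0, 1227)
bolt [249.5 230.9] [0.49076113 0.10935243 0.067     ]
bolt [272.7 232.5] [0.48607478 0.03990115 0.067     ]
bolt [295.9 234.4] [ 0.48064497 -0.02946961  0.067     ]
bolt [319.8 235.6] [ 0.47702582 -0.10060376  0.067     ]
dark extents px 364 426 199 252
scene dark 227 309 168 214
```

The tray is back, centred on its mat to within about 3 mm at matching yaw, and the bolts are unmoved. Handing in.

```bash
python3 -c "
from station import r
print(r.finish_job())"
```

```text
the job is handed in; nothing more can be done
None
```

I locked all four bolts square across the rail, tipped the three caps into the basket and set the tray back flat on its mat; it was knocked off after the first placing, so I put it back, checked it by measurement only, and handed the job in at about 58 s.

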